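# Lock a quarter-turn T-slot stop against a tile for lining

## Robot

A 6-joint arm with a two-finger parallel gripper is mounted at the origin on a cart in front of the work surface, level with it; the furniture and walls round the work are solid. World frame = base frame: x ahead of the robot, y to its left, z up, the work surface at z = 0. Lengths are in m, angles in rad, forces in N, time in s.
With the tool pointing down it reaches from about 0.375 to 0.75 m from the base axis. Payload 9 kg.
Tool frame: the origin (TCP) lies at the very end of the fingers, on their centre line; the grasp point (between the pads) lies 19 mm behind it (ctrl.grasp_offset is the distance from the TCP to the grasp point, in m); z points along the fingers, y is the direction in which the jaws open and shut (so a half turn about z gives the same grasp; the last joint's range is limited). The gripper opens to 85 mm and grips with 20 to 120 N. Pads are 22 mm wide; open, the fingers measure 114 mm over their backs; the gripper's body (76 mm by 85 mm) begins 54 mm behind the grasp point. The pads swing forward as they close: fully open they stand 13 mm farther back than shut.
Start: joints at [-1.437, 0.104, 0.097, 1.564, 0, 1.353], TCP at [0.207, -0.563, 0.201] pointing down, gripper open.
Joint ranges: [-2.99, 2.99], [-0.84, 1.86], [-1.1, 1.16], [-1.84, 2.11], [-1.51, 1.56], [-3.14, 3.14]. Speed limits (rad/s): [2.22, 2.22, 2.57, 3.14, 3.14, 3.14].

## Interface

Orientations are given as a unit quaternion [w, x, y, z].
In Python, from cell import ctrl gives the robot as it stands.
- The arm moves only by the tool jog_arm, never from a script. Its argument "commands" is a list of rows, each an object of numbers: "tx", "ty", "tz": the shift along the tool's x, y, z in m; "rx", "ry", "rz": the turn, a rotation vector about the tool's x, y, z in degrees; "fingers": the opening, from 0 (shut) to 1 (fully open). A call has 1 to 8 rows; each row is the pose to reach, as a shift and turn from the pose commanded when the call began, along the tool's axes at that moment; what a row does not reach only later rows make up. A row lasts 1/12 s, in which the tool goes at most 41.7 mm and 7.16 degrees, less where a joint would pass 70% of its speed; a pose out of reach is approached as far as the arm can. A call with a gripper value outside its range is refused whole. The fingers move at their own pace and stop on an object; "force" is the grip in N (left out, the last holds). Time passes only in rows, so rows that repeat a pose let the fingers close. It gives the time, the measured TCP pose, the force and the opening at its end, in the units of the state.
- ctrl.sense(): the state, without advancing time (a new reading comes with each control period).
- ctrl.capture(name): name is "scene" or "side" or "wrist"; returns (picture, depth): 400x640x3 uint8, red, green, blue; 400x640 float32, m along the optical axis (not along the pixel's ray), 0 where there is no reading.
- ctrl.camera_model(name): a dict with "mtx" (3x3 intrinsics, pixels), "k1" (the pictures are not rectified: a ray, as slopes to the right and down, at radius r is drawn at 1 + k1 r^2 times it, then the intrinsics apply), "position" and "rotation" of the camera in the world. Camera axes: x right, y down, z forward; pixel columns grow to the right and rows downward; lengths in m; the calibration is good to about 2 mm. A picture is of the moment at which its call begins: read the wrist's pose just before it. camera_model takes no time and is no camera call; for the wrist camera it gives the pose at the moment of the call.
- ctrl.close_job(): hands the job in, once; it reports no verdict.
Trained networks look in the newest picture that a camera, given by its name, has taken for a name from the list of things; names that differ only in an ending like _2 or _b are one class to them, and where a whole thing is asked for, a point or a joint stands for the part that bears it (a point fixed in the world has none). Each returns a list of dicts, best first, with "p" (0 to 1); they miss things now and then, are a little off and sometimes report something else, mostly with a low value. They report only what shows in the picture. A call takes as long as a camera call.
- ctrl.regions_of(query, camera): "pixels" (400x640 bool, what is visible of it).
- ctrl.pinpoint(query, camera): "at" ([x, y, z] in m, in the coordinates of the camera as it stood for that picture, good to about 4 mm: a listed point, or the origin of a listed thing).
The state is a dict: "time": time; "joint_pos": joint angles; "joint_vel": joint speeds; "joint_efforts": joint torques, N m; "tcp_pos": TCP position; "orientation": TCP orientation; "contact_force": force on the tool from outside, world axes, zero at the start; "ft_torque": the same for the moment, N m; "gripper_width": finger opening in m.
Only numpy, scipy, OpenCV 4.12 (cv2) and the standard library are available. Lean on these libraries where they do the work, as an engineer would, in place of code of your own. Each camera call takes 0.05 s, during which the arm holds its last target.

## Task

Fix the bisque tile in the decorating jig so that it cannot creep while its outlines are drawn: drop the red-winged stop into the free end of the T-track, its T-head along the slot, and slide it along until it pushes the tile against the sprung fence with about 6 newtons (never more than 15, the tile chips). Keeping it there, press the stop down against its spring, without forcing it, give it a quarter turn so that its T-head lies across under the lips, let it come up and leave it locked with the tile still held. Leave the bottles, bowl and tin where they are.

Things in the scene. Friction and masses are not known exactly. Their poses are not given: they have to be found in the camera images.
- stop_grip (a point): The stop, 64 mm tall, 150 g, standing on its T-head on the work surface. This point: middle of its red wing (40 long, 14 thick, 28 mm tall), 50 mm above the T-head's underside. z up along the stem, x = long direction of wing and T-head, y = across the 14 mm. Below the wing: a steel stem 14 mm in diameter, then a black rubber collar.
- stop_foot (a point): Middle of the underside of the stop's steel T-head (34 x 16 x 8 mm), same axes. The collar (36 mm diameter, 12 mm tall) slides on the stem, held down by a spring: relaxed, its underside is 9 mm above this point (1 mm above the T-head). Pushing it up takes 6 N to start and 1.2 N more per mm, at most 9 mm.
- jig: Decorating jig, fixed: plywood board 290 (x) x 150 (y) mm, top 24 mm above its underside; origin under its middle. A T-track lies flush in it along x at y = 0. The tile lies on the +x half between two wooden guides 104 mm apart, 7 mm tall; the sprung fence is at the +x end. The track is free from x = -145 mm up to the tile.
- slot (a point): On the track's centre line, level with the board's top, 85 mm from the jig's middle towards -x: a good place to drop the stop in; axes as the jig. The slot is 19 mm wide between two aluminium lips 5 mm thick; below them a channel 42 mm wide, floor 17 mm under the top. Dropped in along the slot the stop rests on its collar, wing middle 41 mm above this level, cannot turn, and drags (up to 4 N) unless lifted a hair.
- track_end (a point): The track's end at the jig's -x edge, level with the board's top. Locking: pressed down over 4 mm (11 N; floor at 8 mm), the T-head clears the lips and turns either way. Let go crosswise, the spring draws it up against the lips: wing middle 37 mm above this level, held by friction, good for about 10 N sideways.
- fence_end (a point): The board's +x edge on the centre line, level with its top. In front of it stands the sprung fence, a felt-faced bar 94 mm wide, 16 mm tall, giving way towards +x (2 N to start, then 2 N per mm, at most 12 mm). It is set by hand: the bar's face is somewhere 43 to 61 mm from this point towards -x, not measured; feel for it.
- tile_center (a point): Centre of the bisque tile, 100 x 100 x 10 mm, about 200 g, white with part of a blue flower, lying loose on the board, short of the fence. x and y along its edges, x roughly along the jig's x. Its near edge, which the stop's collar meets, is 50 mm from this point towards the jig's -x.
- blue_bottle: bystander: dusty-blue squeeze bottle with a needle tip, 49 mm diameter, 96 mm tall; origin under its middle
- slate_bottle: bystander: slim light-blue squeeze bottle with a needle tip, 32 mm diameter, 109 mm tall; origin under its middle
- green_bottle: bystander: slim green squeeze bottle with a needle tip, 32 mm diameter, 101 mm tall; origin under its middle
- bowl: bystander: lime-green bowl, 142 mm diameter, 73 mm tall; origin under its middle
- tin: bystander: flat teal tin, 70 x 98 x 30 mm; origin under its middle

How it is judged:
On the way, in this order (a step that is already met when the one before it is completed fails the run):
1. the stop stands in the track, T-head along the slot, its collar down on the lips, not yet touching the tile (z of stop_grip in the frame of jig between 0.058 and 0.0675 m and y of stop_grip in the frame of jig between -0.005 and 0.005 m and angle between the x axis of stop_grip and the x axis of jig, either way round below 0.2 rad and x of stop_grip in the frame of jig above -0.135 m and contact force between stop and tile below 0.5 N), for 0.1 s.
2. still along the slot, the stop pushes the tile against the sprung fence with 4 to 10 N (z of stop_grip in the frame of jig between 0.055 and 0.0685 m and angle between the x axis of stop_grip and the x axis of jig, either way round below 0.25 rad and contact force between stop and tile between 4 and 10 N and angle between the x axis of tile_center and the x axis of jig, either way round below 0.06 rad), for 0.3 s.
At the end, for the whole second after the job is handed in: Stop upright in the track, T-head across the slot (0.25 rad) and up under the lips (wing middle 58 to 63.5 mm above the jig's origin), released, at rest; its collar presses the tile with 4 to 10 N; tile flat between its guides, square to the jig within 0.06 rad (z of stop_grip in the frame of jig between 0.058 and 0.0635 m and y of stop_grip in the frame of jig between -0.005 and 0.005 m and angle between the x axis of stop_grip and the y axis of jig, either way round below 0.25 rad and angle between stop_grip's own z axis and vertical below 0.08 rad and contact force between stop and tile between 4 and 10 N and angle between the x axis of tile_center and the x axis of jig, either way round below 0.06 rad and z of tile_center in the frame of jig between 0.027 and 0.031 m and y of tile_center in the frame of jig between -0.006 and 0.006 m and linear speed of each of stop, tile below 0.01 m/s); the robot touches nothing.
It fails at once if the stop presses on the tile with more than 15 N (contact force between stop and tile above 15 N).
It fails at once if the stop is forced against the track: contact forces between stop and jig over 55 N in all (locked by its spring they are about 22 N) (contact force between stop and jig above 55 N).
It fails at once if a bottle, the bowl or the tin is moved by more than 20 mm (distance of any of blue_bottle, slate_bottle, green_bottle, bowl, tin from where it was at the start of the episode above 0.02 m).
It also fails if it takes over 69 s, if anything falls off the work surface, if the arm or the gripper's body presses on something with over 40 N, if the wrist force passes 120 N, or if a joint passes its speed limit or range.

## Working session

There is one attempt and no reset: what is moved stays moved. The work goes in short steps, Python scripts to look and compute and a tool call to move; the robot and the scene stay as the last step left them, time stands still between calls to the robot, and variables do not carry over. Pictures are saved under pics/ and viewed, and the job is handed in when it is done.

Besides the shell and the picture viewer there is one more tool, called in YAML: its name, and indented under it one key for each argument. jog_arm: Moves the arm, as the interface text tells. Its arguments: {"type":"object","properties":{"commands":{"type":"array"},"force":{"type":"number"}},"required":["commands"]}

```bash
ls; mkdir -p pics
cat > h.py <<'E'
import numpy as np, cv2
from cell import ctrl
from scipy.spatial.transform import Rotation as R
def rot(m):
    r=np.array(m['rotation'],float)
    if r.shape==(3,3): return r
    return R.from_quat([r[1],r[2],r[3],r[0]]).as_matrix()
def toworld(p,m): return rot(m)@np.array(p)+np.array(m['position'])
def save(img,n): cv2.imwrite('pics/'+n,img[:,:,::-1])
def deproj(u,v,d,m):
    K=np.array(m['mtx']);xd=(u-K[0,2])/K[0,0];yd=(v-K[1,2])/K[1,1]
    x,y=xd,yd
    for _ in range(20):
        s=1+m['k1']*(x*x+y*y); x,y=xd/s,yd/s
    return toworld([x*d,y*d,d],m)
def proj(p,m):
    K=np.array(m['mtx']);c=rot(m).T@(np.array(p)-np.array(m['position']))
    x,y=c[0]/c[2],c[1]/c[2];s=1+m['k1']*(x*x+y*y)
    return K[0,0]*x*s+K[0,2],K[1,1]*y*s+K[1,2]
def rayz(u,v,z,m):
    a=deproj(u,v,1.0,m);o=np.array(m['position']);d=a-o
    return o+d*(z-o[2])/d[2]
def depthworld(d,m):
    K=np.array(m['mtx']);vv,uu=np.mgrid[0:d.shape[0],0:d.shape[1]]
    xd=(uu-K[0,2])/K[0,0];yd=(vv-K[1,2])/K[1,1];x,y=xd.copy(),yd.copy()
    for _ in range(20):
        s=1+m['k1']*(x*x+y*y);x,y=xd/s,yd/s
    P=np.stack([x*d,y*d,d],-1)@rot(m).T+np.array(m['position'])
    return P
E
python3 - <<'E'
from h import *
print(ctrl.sense()); print(ctrl.grasp_offset)
for c in ['scene','side']:
    im,d=ctrl.capture(c); m=ctrl.camera_model(c); save(im,c+'0.png'); print(c,m)
    np.savez('pics/'+c+'0.npz',im=im,d=d)
    for q in ['stop_grip','stop_foot','jig','slot','track_end','fence_end','tile_center']:
        print(q,[(round(r['p'],2),np.round(toworld(r['at'],m),4)) for r in ctrl.pinpoint(q,c)[:2]])
print(ctrl.sense()['time'])
E
```

```text
pics
{'time': 0.0, 'joint_pos': array([-1.43672739e+00,  1.04693338e-01,  9.64978236e-02,  1.56391678e+00,
        2.96221307e-05,  1.35309617e+00]), 'joint_vel': array([-3.94328628e-05,  1.36275311e-04, -1.86549031e-03, -6.79268384e-04,
       -6.51353531e-04, -6.57596516e-04]), 'joint_efforts': array([ 3.41056284e-04, -5.56939852e+01,  5.03642571e+01,  1.72096572e-02,
       -4.30370183e-04, -8.59105086e-06]), 'tcp_pos': array([ 0.20670386, -0.56288156,  0.20034157]), 'orientation': array([-6.56787686e-04,  9.84571935e-01,  1.74979062e-01,  4.23040161e-05]), 'contact_force': array([-0.50973831,  0.27137687, -0.49544796]), 'ft_torque': array([-0.04293099,  0.02092081, -0.0039803 ]), 'gripper_width': 0.08512700489965104}
0.0187
scene {'mtx': array([[398.36394901,   0.        , 317.26419506],
       [  0.        , 398.36394901, 198.85243545],
       [  0.        ,   0.        ,   1.        ]]), 'k1': -0.057314157824764594, 'position': array([ 0.14809956, -0.4869153 ,  0.62360793]), 'rotation': array([-0.41160208,  0.86892628, -0.24613398,  0.12234751])}
stop_grip [(0.73, array([0.4696
[... 419 characters left out ...]
  , 444.86205232, 198.65137365],
       [  0.        ,   0.        ,   1.        ]]), 'k1': -0.11935957551389384, 'position': array([ 0.26630114, -1.05721509,  0.59514125]), 'rotation': array([-0.53500097,  0.83612227, -0.10678769,  0.05718296])}
stop_grip [(0.86, array([ 0.4401, -0.1914,  0.0515])), (0.24, array([ 0.6496,  0.1321, -0.003 ]))]
stop_foot [(0.86, array([ 0.4353, -0.1902, -0.0045])), (0.48, array([ 0.4697,  0.3505, -0.0037]))]
jig [(0.64, array([0.4662, 0.0932, 0.0026]))]
slot [(0.95, array([0.4807, 0.0074, 0.0251]))]
track_end [(0.8, array([ 0.4952, -0.048 ,  0.0198]))]
fence_end [(0.86, array([0.4429, 0.2369, 0.0194]))]
tile_center [(0.6, array([0.4597, 0.1208, 0.0268]))]
0.8
```

View pics/scene0.png

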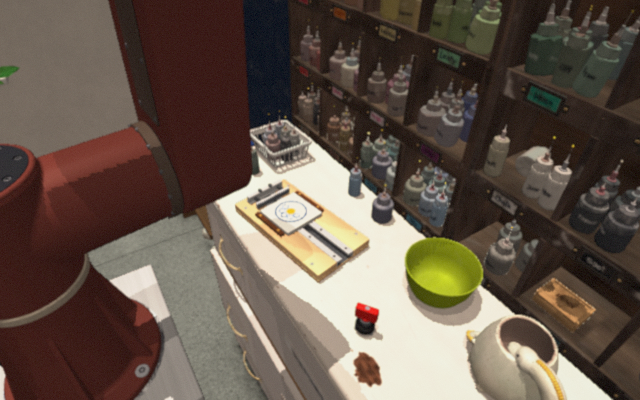

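View pics/side0.png

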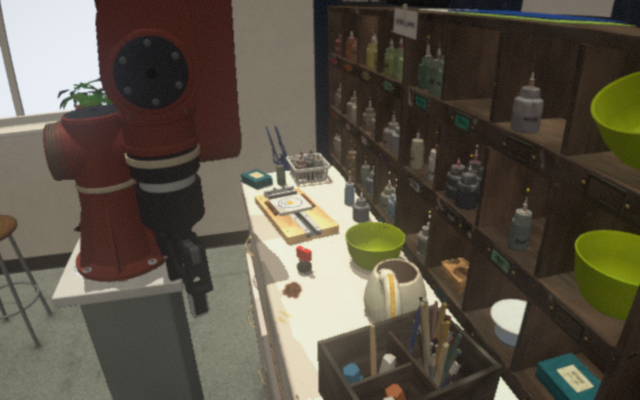

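The scene view shows the stop at about (366,318), the jig at (302,225), the tile at (291,212) and the bowl at (443,272). Two bottles stand beside the jig at (355,180) and (382,206). I'll measure them more finely.

Run:
```python
from h import *
big=[]
for c in ['scene','side']:
    z=np.load(f'pics/{c}0.npz');im,d=z['im'],z['d'];m=ctrl.camera_model(c)
    P=depthworld(d,m)
    hsv=cv2.cvtColor(im,cv2.COLOR_RGB2HSV)
    red=((hsv[...,0]<6)|(hsv[...,0]>174))&(hsv[...,1]>180)&(hsv[...,2]>80)&(d>0)
    near=(abs(P[...,0]-0.437)<.05)&(abs(P[...,1]+.192)<.05)
    Q=P[red&near]; print(c,'red',len(Q),Q.min(0),Q.max(0),Q.mean(0))
    top=Q[Q[:,2]>np.percentile(Q[:,2],98)-.006]; 
    r=cv2.minAreaRect((top[:,:2]*1000).astype(np.float32)); print('top',len(top),np.median(top[:,2]),r)
    surf=P[(abs(P[...,0]-0.45)<.1)&(abs(P[...,1]+.2)<.15)&(abs(P[...,2])<.015)]; print('surf z',np.median(surf[:,2]))
    b=(abs(P[...,2]-.024)<.006)&(abs(P[...,0]-.468)<.13)&(abs(P[...,1]-.094)<.2)&(d>0)
    r=cv2.minAreaRect((P[b][:,:2]*1000).astype(np.float32)); print('board',b.sum(),np.median(P[b][:,2]),r)
    x0,y0,x1,y1=(225,120,420,350) if c=='scene' else (240,170,420,300)
    k=3 if c=='side' else 3
    save(cv2.resize(im[y0:y1,x0:x1],None,fx=k,fy=k,interpolation=cv2.INTER_CUBIC),c+'0z.png')
    for q in ['blue_bottle','slate_bottle','green_bottle','bowl','tin']:
        ctrl
```

```text
scene red 265 [ 0.41928575 -0.21383635  0.03916947] [ 0.4467113  -0.18098696  0.06678068] [ 0.43100048 -0.19900757  0.05654458]
top 127 0.06381260797947874 ((432.7141418457031, -197.55441284179688), (13.12307357788086, 35.18292236328125), 39.61349868774414)
surf z 0.0008516976113208674
board 3744 0.025444367168701132 ((466.793701171875, 91.62559509277344), (152.2826690673828, 291.96246337890625), 10.652935028076172)Traceback (most recent call last):
  File "<stdin>", line 9, in <module>
    return umr_minimum(a, axis, None, out, keepdims, initial, where)
ValueError: zero-size array to reduction operation minimum which has no identity
```

Run:
```python
from h import *
c='scene';m=ctrl.camera_model(c)
ctrl.capture(c)
for q in ['blue_bottle','slate_bottle','green_bottle','bowl','tin']:
    print(q,[(round(r['p'],2),np.round(toworld(r['at'],m),3)) for r in ctrl.pinpoint(q,c)[:2]])
```

```text
blue_bottle [(0.76, array([0.646, 0.023, 0.   ]))]
slate_bottle [(0.9, array([0.649, 0.13 , 0.005]))]
green_bottle [(0.5, array([0.472, 0.35 , 0.   ]))]
bowl [(0.87, array([ 0.608, -0.194, -0.001])), (0.4, array([0.443, 0.24 , 0.03 ]))]
tin [(0.33, array([0.473, 0.349, 0.002]))]
```

View pics/scene0z.png

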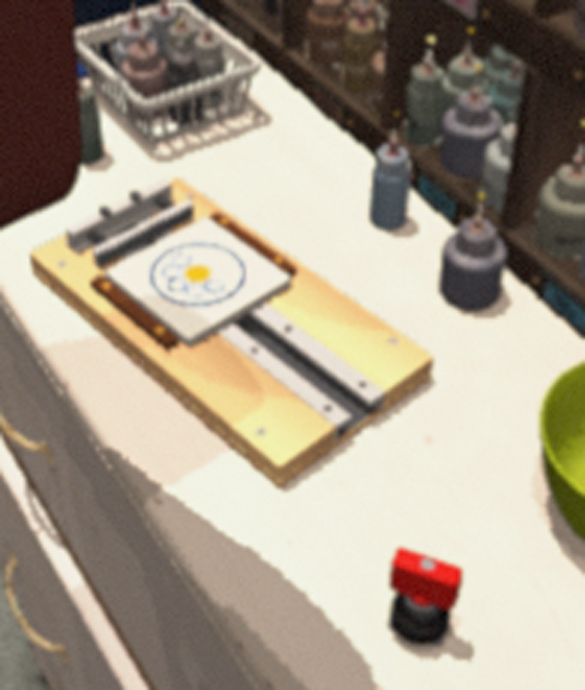

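```bash
cat >> h.py <<'E'
def go(x,y,z,yawx):
    s=ctrl.sense();q=s['orientation'];Rt=R.from_quat([q[1],q[2],q[3],q[0]])
    a=np.radians(yawx)
    T=R.from_matrix(np.array([[np.cos(a),np.sin(a),0],[np.sin(a),-np.cos(a),0],[0,0,-1]]))
    print('t',round(s['time'],2),'tcp',np.round(s['tcp_pos'],4),'F',np.round(s['contact_force'],1),'w',round(s['gripper_width'],4),'j6',round(s['joint_pos'][5],2))
    xa=Rt.as_matrix()[:,0];print('yawx',np.degrees(np.arctan2(xa[1],xa[0])))
    print('t(mm)',np.round(1000*Rt.inv().apply(np.array([x,y,z])-s['tcp_pos']),1),'r(deg)',np.round(np.degrees((Rt.inv()*T).as_rotvec()),2))
E
python3 - <<'E'
from h import *
go(.4327,-.1975,.25,129.6)
z=np.load('pics/scene0.npz');P=depthworld(z['d'],ctrl.camera_model('scene'))
b=(P[...,0]>.3)&(P[...,0]<.62)&(P[...,1]>-.45)&(P[...,1]<0)&(P[...,2]>.03)&(z['d']>0)
Q=P[b]
H={}
for p in Q: 
    k=(round(p[0]/.03),round(p[1]/.03)); H[k]=max(H.get(k,0),p[2])
for k in sorted(H): print(np.round(np.array(k)*.03,2),round(H[k],3),end='; ')
E
```

```text
t 1.1 tcp [ 0.2068 -0.5633  0.2011] F [ 0.5 -0.5  0. ] w 0.0857 j6 1.35
yawx 20.155853482733985
t(mm) [ 338.1 -265.5  -48.9] r(deg) [ 0.0000e+00  1.0000e-02 -1.0944e+02]
[ 0.3  -0.06] 0.526; [ 0.3  -0.03] 0.451; [0.3 0. ] 0.247; [ 0.33 -0.06] 0.524; [ 0.33 -0.03] 0.494; [0.33 0.  ] 0.249; [ 0.42 -0.21] 0.067; [ 0.42 -0.18] 0.067; [ 0.45 -0.21] 0.067; [ 0.45 -0.18] 0.066; [ 0.51 -0.42] 0.064; [ 0.51 -0.39] 0.079; [ 0.51 -0.36] 0.072; [ 0.54 -0.45] 0.128; [ 0.54 -0.42] 0.128; [ 0.54 -0.39] 0.12; [ 0.54 -0.36] 0.103; [ 0.54 -0.33] 0.085; [ 0.54 -0.24] 0.075; [ 0.54 -0.21] 0.075; [ 0.54 -0.18] 0.075; [ 0.54 -0.15] 0.076; [ 0.57 -0.45] 0.122; [ 0.57 -0.42] 0.123; [ 0.57 -0.39] 0.12; [ 0.57 -0.36] 0.104; [ 0.57 -0.33] 0.102; [ 0.57 -0.3 ] 0.039; [ 0.57 -0.27] 0.077; [ 0.57 -0.24] 0.076; [ 0.57 -0.15] 0.075; [ 0.57 -0.12] 0.076; [ 0.6  -0.45] 0.092; [ 0.6  -0.42] 0.101; [ 0.6  -0.36] 0.103; [ 0.6  -0.33] 0.102; [ 0.6  -0.27] 0.075; [ 0.6  -0.24] 0.03; [ 0.6  -0.15] 0.059; [ 0.6  -0.12] 0.075; [ 0.63 -0.42] 0.101; [ 0.63 -0.39] 0.101; [ 0.63 -0.36] 0.102; [ 0.63 -0.33] 0.047; [ 0.63 -0.27] 0.076; [ 0.63 -0.15] 0.048; [ 0.63 -0.12] 0.075;
```

jog_arm:
  commands:
    - {"tx":0.04,"ty":-0.03,"tz":-0.049,"rz":-7}
    - {"tx":0.08,"ty":-0.06,"tz":-0.049,"rz":-14}
    - {"tx":0.12,"ty":-0.09,"tz":-0.049,"rz":-21}
    - {"tx":0.16,"ty":-0.12,"tz":-0.049,"rz":-28}
    - {"tx":0.2,"ty":-0.15,"tz":-0.049,"rz":-35}
    - {"tx":0.24,"ty":-0.18,"tz":-0.049,"rz":-42}
    - {"tx":0.28,"ty":-0.22,"tz":-0.049,"rz":-49}
    - {"tx":0.31,"ty":-0.245,"tz":-0.049,"rz":-55}

```text
$.commands[0]: bad value
```

Run:
```python
from h import *
go(.4327,-.1975,.25,129.6)
```

```text
t 1.1 tcp [ 0.2068 -0.5633  0.2011] F [ 0.5 -0.5  0. ] w 0.0857 j6 1.35
yawx 20.155853482733985
t(mm) [ 338.1 -265.5  -48.9] r(deg) [ 0.0000e+00  1.0000e-02 -1.0944e+02]
```

jog_arm:
  commands:
    - {"tx":0.04,"ty":-0.03,"tz":-0.049,"rx":0,"ry":0,"rz":-7,"fingers":1}
    - {"tx":0.08,"ty":-0.06,"tz":-0.049,"rx":0,"ry":0,"rz":-14,"fingers":1}
    - {"tx":0.12,"ty":-0.09,"tz":-0.049,"rx":0,"ry":0,"rz":-21,"fingers":1}
    - {"tx":0.16,"ty":-0.12,"tz":-0.049,"rx":0,"ry":0,"rz":-28,"fingers":1}
    - {"tx":0.2,"ty":-0.15,"tz":-0.049,"rx":0,"ry":0,"rz":-35,"fingers":1}
    - {"tx":0.24,"ty":-0.18,"tz":-0.049,"rx":0,"ry":0,"rz":-42,"fingers":1}
    - {"tx":0.28,"ty":-0.22,"tz":-0.049,"rx":0,"ry":0,"rz":-49,"fingers":1}
    - {"tx":0.31,"ty":-0.245,"tz":-0.049,"rx":0,"ry":0,"rz":-55,"fingers":1}

```text
time: 1.77
tcp_pos: [0.3767, -0.2907, 0.25]
orientation: [0.0, 0.791, 0.612, 0.0]
contact_force: [1.1, -0.8, 0.3]
gripper_width: 0.0855
```

Run:
```python
from h import *
go(.4327,-.1975,.25,129.6)
```

```text
t 1.77 tcp [ 0.3767 -0.2907  0.25  ] F [ 1.1 -0.8  0.3] w 0.0855 j6 0.89
yawx 75.49824851076872
t(mm) [104.2  30.9  -0. ] r(deg) [ 2.00e-02  4.00e-02 -5.41e+01]
```

Run:
```python
from h import *
ctrl.capture('side');ctrl.capture('side')
go(.4327,-.1975,.25,129.6)
```

```text
t 1.87 tcp [ 0.3785 -0.2879  0.2507] F [-0.3  0.1  0. ] w 0.0854 j6 0.89
yawx 75.73660945550512
t(mm) [101.   30.3   0.8] r(deg) [ 9.000e-02  2.000e-02 -5.386e+01]
```

jog_arm:
  commands:
    - {"tx":0.02,"ty":0.006,"tz":0,"rx":0,"ry":0,"rz":-7,"fingers":1}
    - {"tx":0.04,"ty":0.012,"tz":0,"rx":0,"ry":0,"rz":-14,"fingers":1}
    - {"tx":0.06,"ty":0.018,"tz":0,"rx":0,"ry":0,"rz":-21,"fingers":1}
    - {"tx":0.08,"ty":0.024,"tz":0,"rx":0,"ry":0,"rz":-28,"fingers":1}
    - {"tx":0.09,"ty":0.027,"tz":0,"rx":0,"ry":0,"rz":-35,"fingers":1}
    - {"tx":0.101,"ty":0.03,"tz":0,"rx":0,"ry":0,"rz":-42,"fingers":1}
    - {"tx":0.101,"ty":0.03,"tz":0,"rx":0,"ry":0,"rz":-49,"fingers":1}
    - {"tx":0.101,"ty":0.03,"tz":0,"rx":0,"ry":0,"rz":-54,"fingers":1}

```text
time: 2.53
tcp_pos: [0.4312, -0.2023, 0.2498]
orientation: [0.0, 0.426, 0.905, -0.0]
contact_force: [0.9, 1.0, -0.5]
gripper_width: 0.0854
```

```bash
cat > w.py <<'E'
from h import *
import sys
n=sys.argv[1]
ctrl.capture('wrist')
m=ctrl.camera_model('wrist');im,d=ctrl.capture('wrist');save(im,f'w{n}.png');np.savez(f'pics/w{n}.npz',im=im,d=d,m=np.array(m,dtype=object))
for q in sys.argv[2:]:
    print(q,[(round(r['p'],2),np.round(toworld(r['at'],m),4)) for r in ctrl.pinpoint(q,'wrist')[:2]])
P=depthworld(d,m)
hsv=cv2.cvtColor(im,cv2.COLOR_RGB2HSV)
red=((hsv[...,0]<6)|(hsv[...,0]>174))&(hsv[...,1]>170)&(hsv[...,2]>70)&(d>0)
Q=P[red&(P[...,2]>.03)&(P[...,2]<.14)]
if len(Q)>20:
    zt=np.median(Q[Q[:,2]>np.percentile(Q[:,2],90)-.006][:,2])
    top=Q[abs(Q[:,2]-zt)<.004]
    print('red top',len(top),zt,cv2.minAreaRect((top[:,:2]*1000).astype(np.float32)))
print('cam',m['position'])
E
python3 w.py 1 stop_grip stop_foot slot track_end; python3 -c "
from h import *
go(.4327,-.1975,.25,129.6)"
```

```text
stop_grip [(0.77, array([ 0.4387, -0.1924,  0.0531]))]
stop_foot [(0.87, array([ 0.4354, -0.1907,  0.0008]))]
slot [(0.72, array([0.4808, 0.0108, 0.0215]))]
track_end [(0.65, array([ 0.4929, -0.0478,  0.0253])), (0.3, array([0.4818, 0.008 , 0.0218]))]
red top 372 0.06372221441293646 ((434.8266296386719, -193.72219848632812), (13.976418495178223, 37.830806732177734), 35.442405700683594)
cam [ 0.38805309 -0.14996886  0.42270689]
t 2.83 tcp [ 0.4309 -0.2028  0.2498] F [ 0.2 -0.3  0.5] w 0.085 j6 0.18
yawx 128.97551045425803
t(mm) [ 2.9  4.7 -0.2] r(deg) [-0.    0.   -0.62]
```

View pics/w1.png

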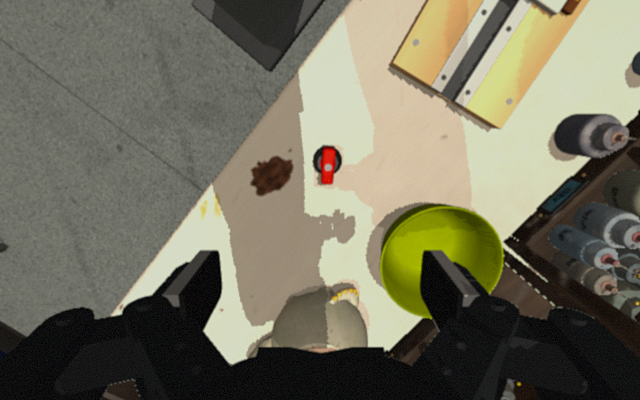

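```bash
python3 -c "
from h import *
go(.435,-.1935,.0355,125.4)
z=np.load('pics/w1.npz',allow_pickle=True);m=z['m'].item();P=depthworld(z['d'],m);
b=(abs(P[...,2]-.0245)<.004)&(z['d']>0)&(P[...,1]>-.1)&(abs(P[...,0]-.48)<.13)
import cv2
mask=b.astype(np.uint8)*255;mask=cv2.morphologyEx(mask,cv2.MORPH_OPEN,np.ones((5,5)))
Q=P[mask>0]
print(len(Q),np.median(Q[:,2]))
# project to jig coords with approx heading
a=np.radians(100.65);u=np.array([np.cos(a),np.sin(a)]);v=np.array([-u[1],u[0]])
c=np.array([.467,.092])
# edge points by bins
X=(Q[:,:2]-c)@u;Y=(Q[:,:2]-c)@v
print(X.min(),X.max(),Y.min(),Y.max())
e=[];
for y0 in np.arange(-.07,.07,.01):
    s=abs(Y-y0)<.005
    if s.sum()>10:e.append((y0,np.percentile(X[s],1)))
print(np.round(e,4)); 
for sgn in(-1,1):
  e=[]
  for x0 in np.arange(-.14,.1,.015):
    s=abs(X-x0)<.0075
    if s.sum()>20:e.append((x0,np.percentile(Y[s]*sgn,99)*sgn))
  print(np.round(e,4))
"
```

```text
t 2.83 tcp [ 0.4309 -0.2028  0.2498] F [ 0.2 -0.3  0.5] w 0.085 j6 0.18
yawx 128.97551045425803
t(mm) [  4.6   9.  214.3] r(deg) [-0.    0.    3.58]
12705 0.02421313826400473
-0.14453768465735034 0.00919335577459039 -0.07561645855435602 0.07566833188220645
[[-0.07   -0.1414]
 [-0.06   -0.1433]
 [-0.05   -0.1433]
 [-0.04   -0.1432]
 [-0.03   -0.1434]
 [-0.02   -0.1434]
 [-0.01   -0.1426]
 [ 0.01   -0.143 ]
 [ 0.02   -0.1439]
 [ 0.03   -0.1434]
 [ 0.04   -0.1438]
 [ 0.05   -0.1436]
 [ 0.06   -0.1437]
 [ 0.07   -0.1439]]
[[-0.14   -0.0711]
 [-0.125  -0.0728]
 [-0.11   -0.0729]
 [-0.095  -0.0726]
 [-0.08   -0.0725]
 [-0.065  -0.0723]
 [-0.05   -0.0728]
 [-0.035  -0.0733]
 [-0.02   -0.0741]
 [-0.005  -0.0745]
 [ 0.01   -0.0743]]
[[-0.14    0.0738]
 [-0.125   0.0742]
 [-0.11    0.0742]
 [-0.095   0.0742]
 [-0.08    0.0743]
 [-0.065   0.0671]
 [-0.05    0.0414]
 [-0.035   0.0153]
 [-0.02   -0.0113]
 [-0.005  -0.0658]
 [ 0.01   -0.0672]]
```

jog_arm:
  commands:
    - {"tx":0.0046,"ty":0.009,"tz":0.035,"rx":0,"ry":0,"rz":3.6,"fingers":1}
    - {"tx":0.0046,"ty":0.009,"tz":0.07,"rx":0,"ry":0,"rz":3.6,"fingers":1}
    - {"tx":0.0046,"ty":0.009,"tz":0.105,"rx":0,"ry":0,"rz":3.6,"fingers":1}
    - {"tx":0.0046,"ty":0.009,"tz":0.13,"rx":0,"ry":0,"rz":3.6,"fingers":1}
    - {"tx":0.0046,"ty":0.009,"tz":0.13,"rx":0,"ry":0,"rz":3.6,"fingers":1}

```text
time: 3.25
tcp_pos: [0.4324, -0.1913, 0.1144]
orientation: [-0.004, 0.458, 0.889, 0.001]
contact_force: [-1.0, 1.3, -0.4]
gripper_width: 0.0853
```

```bash
python3 w.py 2 stop_grip ; python3 -c "
from h import *
go(.435,-.1935,.0355,125.4)"
```

```text
stop_grip [(0.59, array([ 0.4401, -0.1927,  0.0485]))]
red top 837 0.06374156792734623 ((434.8318176269531, -193.74826049804688), (12.937688827514648, 38.74753189086914), 35.02421951293945)
cam [ 0.39512149 -0.13702329  0.29085997]
t 3.4 tcp [ 0.4355 -0.1937  0.1214] F [ 0.7 -0.1  0.5] w 0.0855 j6 0.26
yawx 125.49465463882099
t(mm) [ 0.6 -0.3 85.9] r(deg) [0.02 0.08 0.09]
```

View pics/w2.png

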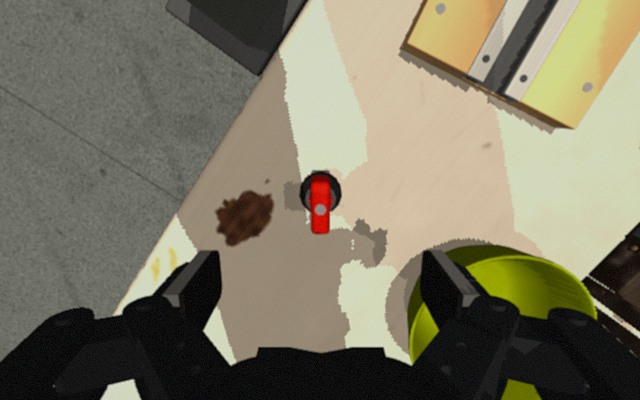

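jog_arm:
  commands:
    - {"tx":0.0006,"ty":0,"tz":0.03,"rx":0,"ry":0,"rz":0,"fingers":1}
    - {"tx":0.0006,"ty":0,"tz":0.06,"rx":0,"ry":0,"rz":0,"fingers":1}
    - {"tx":0.0006,"ty":0,"tz":0.08,"rx":0,"ry":0,"rz":0,"fingers":1}
    - {"tx":0.0006,"ty":0,"tz":0.086,"rx":0,"ry":0,"rz":0,"fingers":1}
    - {"tx":0.0006,"ty":0,"tz":0.086,"rx":0,"ry":0,"rz":0,"fingers":0.5}
    - {"tx":0.0006,"ty":0,"tz":0.086,"rx":0,"ry":0,"rz":0,"fingers":0.3}
    - {"tx":0.0006,"ty":0,"tz":0.086,"rx":0,"ry":0,"rz":0,"fingers":0}
    - {"tx":0.0006,"ty":0,"tz":0.086,"rx":0,"ry":0,"rz":0,"fingers":0}
  force: 60

```text
time: 4.07
tcp_pos: [0.4359, -0.1937, 0.0358]
orientation: [0.002, 0.457, 0.889, -0.0]
contact_force: [-1.2, 0.0, 0.3]
gripper_width: 0.0385
```

```bash
python3 w.py 3 ; python3 -c "
from h import *
go(.435,-.1935,.0355,125.4)"
```

```text
red top 1894 0.06372241409544634 ((434.642578125, -193.6331024169922), (13.846783638000488, 39.23301696777344), 35.84248352050781)
cam [ 0.39622694 -0.13769204  0.20817502]
t 4.17 tcp [ 0.4354 -0.1933  0.0351] F [0.4 0.5 0.6] w 0.0227 j6 0.26
yawx 125.55479421675358
t(mm) [ 0.1 -0.4 -0.4] r(deg) [0.02 0.11 0.15]
```

View pics/w3.png

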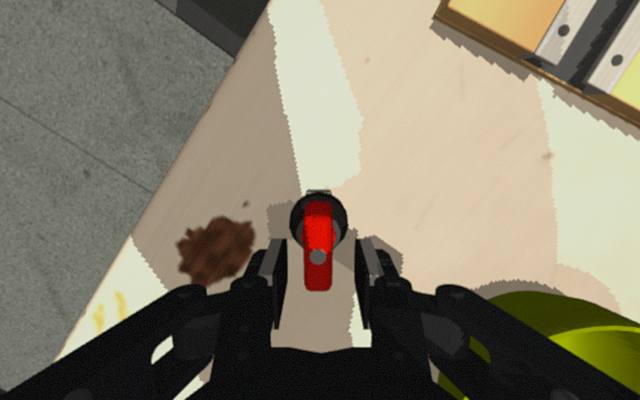

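jog_arm:
  commands:
    - {"tx":0,"ty":0,"tz":0,"rx":0,"ry":0,"rz":0,"fingers":0}
    - {"tx":0,"ty":0,"tz":0,"rx":0,"ry":0,"rz":0,"fingers":0}
    - {"tx":0,"ty":0,"tz":0,"rx":0,"ry":0,"rz":0,"fingers":0}
    - {"tx":0,"ty":0,"tz":-0.02,"rx":0,"ry":0,"rz":0,"fingers":0}
    - {"tx":0,"ty":0,"tz":-0.05,"rx":0,"ry":0,"rz":0,"fingers":0}
    - {"tx":0,"ty":0,"tz":-0.085,"rx":0,"ry":0,"rz":0,"fingers":0}
    - {"tx":0,"ty":0,"tz":-0.085,"rx":0,"ry":0,"rz":0,"fingers":0}
  force: 60

```text
time: 4.75
tcp_pos: [0.4371, -0.1947, 0.1253]
orientation: [0.004, 0.457, 0.889, -0.001]
contact_force: [1.4, 0.0, 1.6]
gripper_width: -0.0
```

```bash
python3 w.py 4 ; python3 -c "
from h import *
go(.4827,.0085,.12,100.5)"
```

```text
red top 814 0.06373294156272008 ((434.5865478515625, -193.496337890625), (13.13339614868164, 38.34476089477539), 35.1390495300293)
cam [ 0.39664833 -0.13801807  0.2950169 ]
t 4.85 tcp [ 0.4357 -0.1935  0.1203] F [ 0.2 -0.2 -1.2] w 0.0003 j6 0.26
yawx 125.55783013636831
t(mm) [137.  155.8   0. ] r(deg) [ 0.08  0.16 25.06]
```

View pics/w4.png

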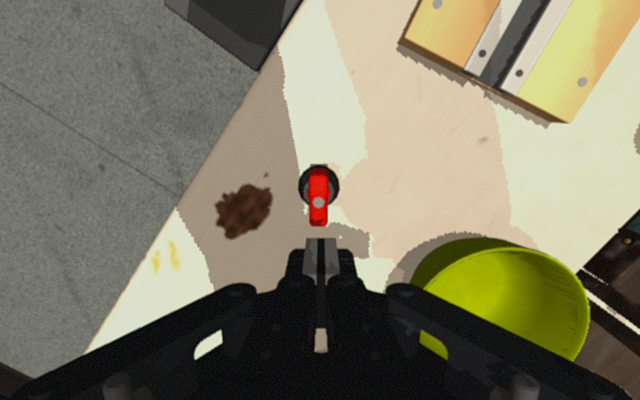

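The fingers shut to 0 and the stop is still standing in its place at (318,195), so the grasp missed. I'll check where the fingertips really are.

Run:
```python
from h import *
for n in (3,4):
    z=np.load(f'pics/w{n}.npz',allow_pickle=True);m=z['m'].item();P=depthworld(z['d'],m)
    print(n,np.round(rot(m),3).tolist())
    for v in range(235,360,12):
        print(v,[ (u,np.round(P[v,u],3).tolist()) for u in ((266,278,362) if n==3 else (310,330))])
```

```text
3 [[0.814, 0.56, 0.157], [0.581, -0.784, -0.218], [0.001, 0.269, -0.963]]
235 [(266, [0.415, -0.227, -0.001]), (278, [0.422, -0.222, -0.0]), (362, [0.468, -0.19, -0.001])]
247 [(266, [0.42, -0.234, -0.0]), (278, [0.415, -0.194, 0.08]), (362, [0.443, -0.174, 0.08])]
259 [(266, [0.412, -0.196, 0.09]), (278, [0.416, -0.194, 0.091]), (362, [0.442, -0.175, 0.091])]
271 [(266, [0.413, -0.195, 0.102]), (278, [0.418, -0.194, 0.098]), (362, [0.443, -0.177, 0.096])]
283 [(266, [0.414, -0.193, 0.111]), (278, [0.42, -0.198, 0.099]), (362, [0.446, -0.18, 0.097])]
295 [(266, [0.415, -0.192, 0.119]), (278, [0.422, -0.201, 0.1]), (362, [0.448, -0.184, 0.098])]
307 [(266, [0.414, -0.187, 0.132]), (278, [0.425, -0.205, 0.101]), (362, [0.45, -0.187, 0.1])]
319 [(266, [0.415, -0.187, 0.137]), (278, [0.427, -0.207, 0.103]), (362, [0.453, -0.191, 0.101])]
331 [(266, [0.415, -0.186, 0.142]), (278, [0.463, -0.285, -0.0]), (362, [0.513, -0.249, 0.0])]
343 [(266, [0.416, -0.186, 0.146]), (278, [0.469, -0.293, 0.001]), (362, [0.519, -0.257, 0.001])]
355 [(266, [0.416, -0.186, 0.149]), (278, [0.422, -0.191, 0.141]), (362, [0.438, -0.179, 0.14])]
4 [[0.814, 0.559, 0.16], [0.581, -0.783, -0.22], [0.002, 0.272, -0.962]]
235 [(310, [0.459, -0.241, 0.0]), (330, [0.474, -0.229, 0.002])]
247 [(310, [0.426, -0.187, 0.167]), (330, [0.433, -0.182, 0.167])]
259 [(310, [0.427, -0.187, 0.178]), (330, [0.433, -0.182, 0.178])]
271 [(310, [0.427, -0.186, 0.188]), (330, [0.432, -0.182, 0.189])]
283 [(310, [0.427, -0.186, 0.198]), (330, [0.432, -0.182, 0.198])]
295 [(310, [0.427, -0.186, 0.205]), (330, [0.431, -0.181, 0.206])]
307 [(310, [0.428, -0.186, 0.21]), (330, [0.433, -0.184, 0.207])]
319 [(310, [0.433, -0.195, 0.201]), (330, [0.438, -0.191, 0.202])]
331 [(310, [0.436, -0.198, 0.201]), (330, [0.441, -0.195, 0.201])]
343 [(310, [0.438, -0.202, 0.202]), (330, [0.444, -0.198, 0.202])]
355 [(310, [0.429, -0.187, 0.228]), (330, [0.432, -0.184, 0.228])]
```

Run:
```python
import cv2
im=cv2.imread('pics/w3.png')[180:360,220:420];cv2.imwrite('pics/w3z.png',cv2.resize(im,None,fx=3.8,fy=3.2,interpolation=cv2.INTER_CUBIC)[:600])
```

```text
(no output)
```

View pics/w3z.png

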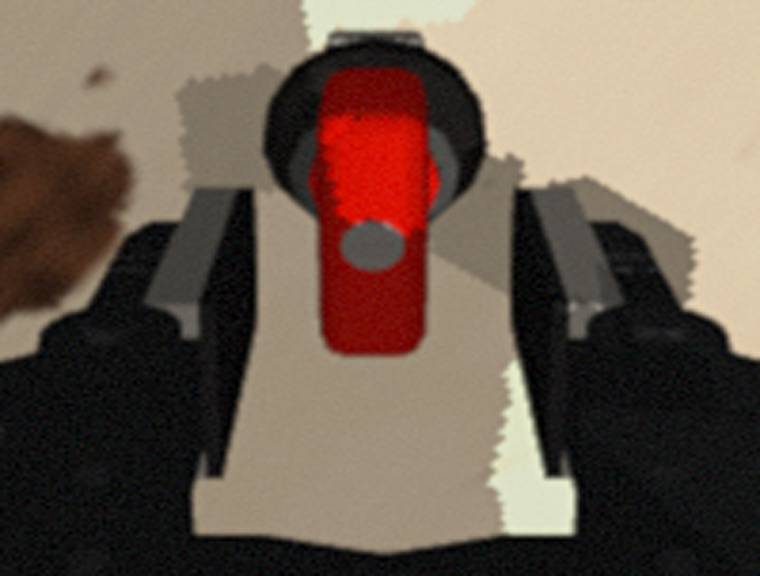

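Run:
```python
from h import *
s=ctrl.sense();t=s['tcp_pos'];print(t)
m=ctrl.camera_model('wrist');print('tcp in wrist px',proj(t,m), 'tcp+43', proj(t+[0,0,.043],m))
for c in('side','scene'):
    m=ctrl.camera_model(c);im,d=ctrl.capture(c)
    u,v=proj(t,m);print(c,u,v,proj(t+[0,0,.043],m))
    im=im.copy();cv2.circle(im,(round(u),round(v)),2,(0,255,0),-1)
    u,v=int(u),int(v);y0=max(v-60,0);x0=u-60
    save(cv2.resize(im[y0:y0+100,x0:x0+120],None,fx=5,fy=5,interpolation=cv2.INTER_CUBIC),c+'1z.png')
```

```text
[ 0.43565326 -0.19351588  0.1203161 ]
tcp in wrist px (np.float64(319.5249670018833), np.float64(233.23152812098883)) tcp+43 (np.float64(319.35091265687566), np.float64(270.3539159144422))
side 302.62010724042796 225.90298298606044 (np.float64(301.97159670539673), np.float64(208.71041048047385))
scene 370.250208959853 285.7828878684404 (np.float64(372.97342942083174), np.float64(267.7862736792604))
```

View pics/side1z.png

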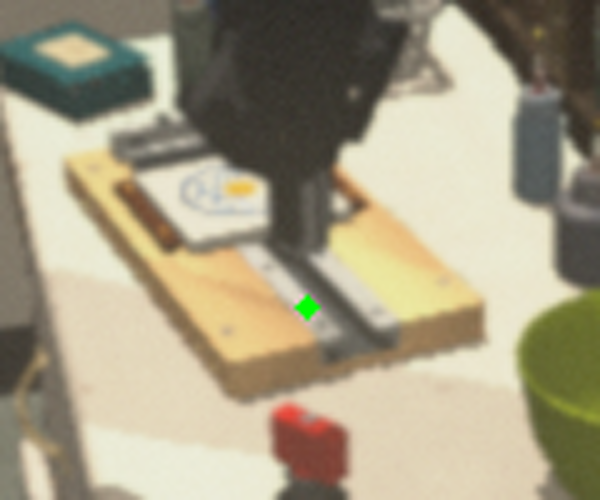

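View pics/scene1z.png

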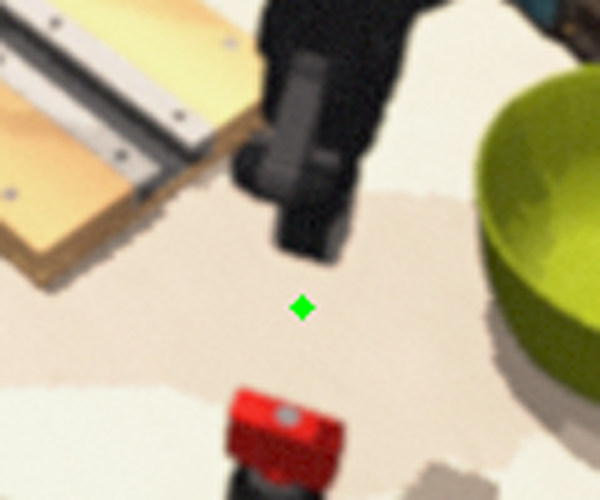

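Run:
```python
from h import *
s=ctrl.sense();t=s['tcp_pos'];print(s['time'])
for c in('side','scene','wrist'):
    m=ctrl.camera_model(c);im,d=ctrl.capture(c);P=depthworld(d,m)
    b=(np.hypot(P[...,0]-t[0],P[...,1]-t[1])<.03)&(P[...,2]>.08)&(d>0)
    z=np.sort(P[b][:,2]);print(c,b.sum(),z[:10].round(4),np.percentile(z,[2,5]))
    Q=P[b];L=Q[Q[:,2]<z[0]+.01];print(len(L),L.mean(0),L.min(0),L.max(0))
```

```text
4.95
side 933 [0.147  0.1487 0.1493 0.1495 0.1495 0.1498 0.1506 0.1506 0.1507 0.1515] [0.15512868 0.16079592]
27 [ 0.43302732 -0.19931233  0.15281387] [ 0.4216499  -0.20680972  0.14703826] [ 0.44722405 -0.18891392  0.15686531]
scene 826 [0.1485 0.149  0.1499 0.1501 0.1512 0.1518 0.1525 0.1526 0.1529 0.1545] [0.15614789 0.16034713]
27 [ 0.42991736 -0.19888839  0.15446569] [ 0.42121417 -0.20563552  0.14848253] [ 0.44294795 -0.18768128  0.15806216]
wrist 25625 [0.1509 0.151  0.1511 0.1512 0.1513 0.1514 0.1515 0.1517 0.1517 0.1518] [0.16220566 0.17303093]
430 [ 0.42888772 -0.18406478  0.15698687] [ 0.41947497 -0.19406894  0.15094826] [ 0.44121813 -0.17810805  0.1609454 ]
```

All three cameras put the closed fingertips at z ≈ 0.149, while the reported TCP is 0.120. The real tips are therefore about 29 mm short of the reported TCP. I'll allow for that and regrasp.

jog_arm:
  commands:
    - {"tx":0.001,"ty":0,"tz":0.01,"rx":0,"ry":0,"rz":0,"fingers":1}
    - {"tx":0.001,"ty":0,"tz":0.02,"rx":0,"ry":0,"rz":0,"fingers":1}
    - {"tx":0.001,"ty":0,"tz":0.04,"rx":0,"ry":0,"rz":0,"fingers":1}
    - {"tx":0.001,"ty":0,"tz":0.06,"rx":0,"ry":0,"rz":0,"fingers":1}
    - {"tx":0.001,"ty":0,"tz":0.085,"rx":0,"ry":0,"rz":0,"fingers":1}
    - {"tx":0.001,"ty":0,"tz":0.105,"rx":0,"ry":0,"rz":0,"fingers":0.8}
    - {"tx":0.001,"ty":0,"tz":0.114,"rx":0,"ry":0,"rz":0,"fingers":0.6}
    - {"tx":0.001,"ty":0,"tz":0.114,"rx":0,"ry":0,"rz":0,"fingers":0.4}
  force: 60

```text
time: 5.77
tcp_pos: [0.4321, -0.1903, 0.0016]
orientation: [-0.002, 0.457, 0.889, 0.0]
contact_force: [-1.2, 0.6, -0.3]
gripper_width: 0.0454
```

```bash
python3 w.py 5 ; python3 -c "
from h import *
go(.435,-.1935,.0065,125.4)"
```

```text
red top 2795 0.06369866281513187 ((434.66400146484375, -193.67047119140625), (13.690669059753418, 39.72173309326172), 36.129241943359375)
cam [ 0.39438839 -0.13583759  0.17658525]
t 5.87 tcp [ 0.434  -0.1919  0.0049] F [-0.4 -0.7  0.4] w 0.0345 j6 0.26
yawx 125.55881224992652
t(mm) [-1.9 -0.2 -1.6] r(deg) [-0.01 -0.01  0.16]
```

View pics/w5.png

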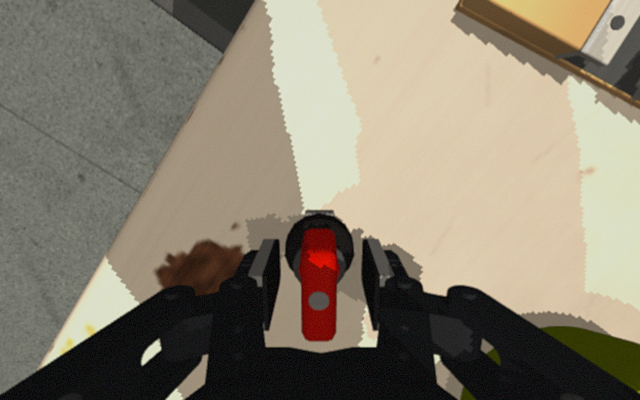

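Pads are at (265–375, 240–345) and straddle the wing at (319,285). I'll close and lift.

jog_arm:
  commands:
    - {"tx":-0.001,"ty":0,"tz":0,"rx":0,"ry":0,"rz":0,"fingers":0.2}
    - {"tx":-0.001,"ty":0,"tz":0,"rx":0,"ry":0,"rz":0,"fingers":0}
    - {"tx":-0.001,"ty":0,"tz":0,"rx":0,"ry":0,"rz":0,"fingers":0}
    - {"tx":-0.001,"ty":0,"tz":0,"rx":0,"ry":0,"rz":0,"fingers":0}
    - {"tx":-0.001,"ty":0,"tz":0,"rx":0,"ry":0,"rz":0,"fingers":0}
  force: 60

```text
time: 6.28
tcp_pos: [0.4358, -0.1943, 0.0068]
orientation: [0.002, 0.458, 0.889, -0.001]
contact_force: [-1.7, -1.7, 5.1]
gripper_width: 0.0144
```

```bash
python3 -c "
from h import *
go(.4827,.0085,.12,100.5)"
```

```text
t 6.28 tcp [ 0.4358 -0.1943  0.0068] F [-1.7 -1.7  5.1] w 0.0144 j6 0.26
yawx 125.54465335507359
t(mm) [ 137.3  156.  -113.7] r(deg) [ 0.04  0.21 25.04]
```

jog_arm:
  commands:
    - {"tx":0,"ty":0,"tz":-0.02,"rx":0,"ry":0,"rz":0,"fingers":0}
    - {"tx":0,"ty":0,"tz":-0.05,"rx":0,"ry":0,"rz":0,"fingers":0}
    - {"tx":0.01,"ty":0.015,"tz":-0.075,"rx":0,"ry":0,"rz":2,"fingers":0}
    - {"tx":0.03,"ty":0.04,"tz":-0.075,"rx":0,"ry":0,"rz":7,"fingers":0}
    - {"tx":0.055,"ty":0.065,"tz":-0.075,"rx":0,"ry":0,"rz":12,"fingers":0}
    - {"tx":0.08,"ty":0.09,"tz":-0.075,"rx":0,"ry":0,"rz":17,"fingers":0}
    - {"tx":0.1,"ty":0.115,"tz":-0.075,"rx":0,"ry":0,"rz":21,"fingers":0}
    - {"tx":0.11,"ty":0.13,"tz":-0.075,"rx":0,"ry":0,"rz":25,"fingers":0}
  force: 60

```text
time: 6.95
tcp_pos: [0.4773, -0.025, 0.081]
orientation: [0.001, 0.64, 0.769, 0.001]
contact_force: [-0.0, -0.3, -2.4]
gripper_width: 0.0136
```

```bash
python3 w.py 6 slot track_end tile_center stop_grip; python3 -c "
from h import *
go(.4827,.0085,.081,100.5)"
```

```text
slot [(0.63, array([0.4821, 0.0096, 0.0218]))]
track_end []
tile_center []
stop_grip [(0.84, array([ 0.4776, -0.0217,  0.1239]))]
red top 2706 0.13769558423124179 ((477.842041015625, -22.6481876373291), (13.924327850341797, 39.14677429199219), 7.035131931304932)
cam [0.46574387 0.04338151 0.25386642]
t 7.25 tcp [ 0.4767 -0.0284  0.0802] F [-0.5 -0.4 -1. ] w 0.0142 j6 1.05
yawx 100.57745258808556
t(mm) [35.2 12.7 -0.8] r(deg) [0.03 0.04 0.08]
```

View pics/w6.png

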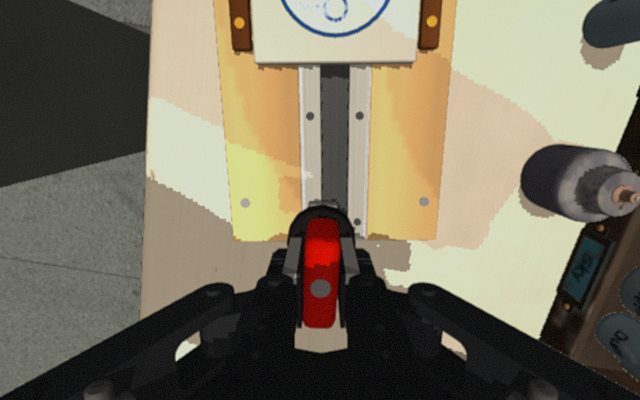

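```bash
cat > jig.py <<'E'
from h import *
import sys
def fit(f):
    z=np.load(f,allow_pickle=True);m=z['m'].item();d=z['d'];P=depthworld(d,m)
    a=np.radians(100.5);u=np.array([np.cos(a),np.sin(a)]);v=np.array([-u[1],u[0]]);c=np.array([.467,.092])
    XY=(P[...,:2]-c);X=XY@u;Y=XY@v;ok=d>0
    ch=ok&(P[...,2]>0.0)&(P[...,2]<.016)&(abs(Y)<.02)&(X>-.14)&(X<0)
    lip=ok&(abs(P[...,2]-.024)<.003)
    L=[]
    for x0 in np.arange(-.135,-.005,.006):
        s=lip&(abs(X-x0)<.003)&(abs(Y)<.04)
        ys=Y[s]
        p=ys[ys>0.002];n=ys[ys<-0.002]
        if len(p)>15 and len(n)>15: L.append((x0,np.percentile(p,2),np.percentile(n,98)))
    L=np.array(L)
    if len(L): print('slot edges\n',np.round(L*1000,1)); 
    if len(L)>3:
        w=L[:,1]-L[:,2]; g=abs(w-.019)<.003; print('fit mid',np.polyfit(L[g,0],(L[g,1]+L[g,2])/2,1),g.sum())
    # board outer edges
    for sg in(1,-1):
        e=[]
        for x0 in np.arange(-.135,.0,.015):
            s=ok&(abs(P[...,2]-.024)<.003)&(abs(X-x0)<.0075)&(abs(Y)<.09)
            if s.sum()>30: e.append((x0,np.percentile(sg*Y[s],99.5)*sg))
        print('edge',np.round(np.array(e)*1000,1).tolist())
    s=ok&(abs(P[...,2]-.024)<.003)&(abs(abs(Y)-.045)<.02)&(X>-.16);print('xend',np.percentile(X[s],.5))
    s=ok&(abs(P[...,2]-.034)<.003)&(abs(Y)<.06)&(X<.1);print('tile near edge x vs y',[(round(y0,3),round(np.percentile(X[s&(abs(Y-y0)<.005)],1),4)) for y0 in np.arange(-.04,.05,.02) if (s&(abs(Y-y0)<.005)).sum()>20], 'Y',np.percentile(Y[s],[.5,99.5]),np.median(P[s][:,2]))
fit(sys.argv[1])
E
python3 jig.py pics/w6.npz
python3 - <<'E'
from h import *
z=np.load('pics/w6.npz',allow_pickle=True);m=z['m'].item();d=z['d'];im=z['im'];P=depthworld(d,m)
hsv=cv2.cvtColor(im,cv2.COLOR_RGB2HSV)
red=((hsv[...,0]<6)|(hsv[...,0]>174))&(hsv[...,1]>150)&(hsv[...,2]>50)&(abs(P[...,2]-.1377)<.003)
vs,us=np.nonzero(red)
L=[]
for v in range(vs.min(),vs.max(),4):
    u=us[vs==v]
    if len(u): 
        p=deproj(u.min(),v,.117,m);L.append((v,u.min(),u.max(),*np.round(rayz(u.min(),v,.1377,m)[:2],4),*np.round(rayz(u.max(),v,.1377,m)[:2],4)))
for l in L: print(l)
L=np.array(L);mid=(L[3:-3,3:5]+L[3:-3,5:7])/2
p=np.polyfit(mid[:,1],mid[:,0],1);print('yaw wing',90+np.degrees(np.arctan(-p[0])))
E
```

```text
slot edges
 [[-135.    33.5  -14.8]
 [-129.    30.4  -12.3]
 [-123.    25.3  -10. ]
 [-117.    19.5  -10. ]
 [-111.    10.8  -10. ]
 [-105.    10.1   -9.9]
 [ -99.    10.    -9.8]
 [ -93.    10.    -9.7]
 [ -87.    10.4   -9.8]
 [ -81.    10.2   -9.5]
 [ -75.     9.9   -9.5]
 [ -69.     9.9   -9.7]
 [ -63.     9.9   -9.8]
 [ -57.     9.9   -9.7]
 [ -51.     9.9   -9.8]
 [ -45.    10.4   -9.9]
 [ -39.    10.4   -9.4]
 [ -33.    10.6   -9.8]
 [ -27.    10.4   -9.5]
 [ -21.     9.6   -7.6]]
fit mid [0.00420213 0.00056228] 16
edge [[-135.0, 74.2], [-120.0, 74.0], [-105.0, 74.1], [-90.0, 74.0], [-75.0, 74.3], [-60.0, 74.2], [-45.0, 74.3], [-30.0, 74.4], [-15.0, 74.9], [0.0, 75.2]]
edge [[-135.0, -74.2], [-120.0, -74.0], [-105.0, -73.9], [-90.0, -73.9], [-75.0, -73.7], [-60.0, -73.7], [-45.0, -73.7], [-30.0, -73.7], [-15.0, -74.1], [0.0, -74.4]]
xend -0.14251803543648017
tile near edge x vs y [(np.float64(-0.04), np.float64(-0.0216)), (np.float64(-0.02), np.float64(-0.0218)), (np.float64(0.0), np.float64(-0.0219)), (np.float64(0.02), np.float64(-0.0219)), (np.float64(0.04), np.float64(-0.0
[... 2088 characters left out ...]
5), np.float64(0.4726), np.float64(-0.032), np.float64(0.4851), np.float64(-0.0298))
(308, np.int64(303), np.int64(335), np.float64(0.4729), np.float64(-0.0338), np.float64(0.4854), np.float64(-0.0316))
(312, np.int64(303), np.int64(334), np.float64(0.4732), np.float64(-0.0356), np.float64(0.4854), np.float64(-0.0334))
(316, np.int64(303), np.int64(334), np.float64(0.4735), np.float64(-0.0374), np.float64(0.4857), np.float64(-0.0352))
(320, np.int64(302), np.int64(333), np.float64(0.4734), np.float64(-0.0393), np.float64(0.4857), np.float64(-0.0371))
(324, np.int64(305), np.int64(332), np.float64(0.4749), np.float64(-0.0409), np.float64(0.4856), np.float64(-0.039))
yaw wing 97.33806299135972
```

```bash
cat > tilt.py <<'E'
from h import *
import sys
z=np.load(sys.argv[1],allow_pickle=True);m=z['m'].item();d=z['d'];im=z['im'];P=depthworld(d,m)
hsv=cv2.cvtColor(im,cv2.COLOR_RGB2HSV)
red=((hsv[...,0]<6)|(hsv[...,0]>174))&(hsv[...,1]>150)&(hsv[...,2]>50)&(d>0)&(P[...,2]>.04)
Q=P[red];zt=np.median(Q[Q[:,2]>np.percentile(Q[:,2],90)-.006][:,2])
Q=Q[abs(Q[:,2]-zt)<.005]
A=np.c_[Q[:,:2]-Q[:,:2].mean(0),np.ones(len(Q))]
g,_,_,_=np.linalg.lstsq(A,Q[:,2],rcond=None);print('plane slope',g,'n',len(Q),'mean',Q.mean(0))
q=ctrl.sense()['orientation'];Rt=R.from_quat([q[1],q[2],q[3],q[0]]).as_matrix()
print('slope along tool x (deg)',np.degrees(np.arctan(g[:2]@Rt[:2,0])),'y',np.degrees(np.arctan(g[:2]@Rt[:2,1])))
print('red top rect',cv2.minAreaRect((Q[:,:2]*1000).astype(np.float32)))
E
python3 tilt.py pics/w6.npz;python3 tilt.py pics/w5.npz;python3 tilt.py pics/w2.npz
python3 - <<'E'
import cv2
im=cv2.imread('pics/w6.png')[190:370,220:420];cv2.imwrite('pics/w6z.png',cv2.resize(im,None,fx=3.5,fy=3.3,interpolation=cv2.INTER_CUBIC))
E
```

```text
plane slope [ 0.01199135 -0.01895485  0.13744405] n 2826 mean [ 0.47752827 -0.02042457  0.13744405]
slope along tool x (deg) -1.1935243053742635 y 0.4760104195843055
red top rect ((478.0676574707031, -22.680850982666016), (14.197402000427246, 39.29746627807617), 7.525229454040527)
plane slope [ 0.01705866 -0.02188595  0.0634915 ] n 2864 mean [ 0.43327771 -0.1916738   0.0634915 ]
slope along tool x (deg) -1.411792634685735 y 0.730556071304131
red top rect ((434.65411376953125, -193.6776885986328), (13.715222358703613, 39.72173309326172), 36.129241943359375)
plane slope [ 0.01161076 -0.0151402   0.06358125] n 861 mean [ 0.433938   -0.19267747  0.06358125]
slope along tool x (deg) -0.9747505798202246 y 0.49469401333204727
red top rect ((434.8167724609375, -193.76089477539062), (12.971583366394043, 38.75319290161133), 35.10798263549805)
```

View pics/w6z.png

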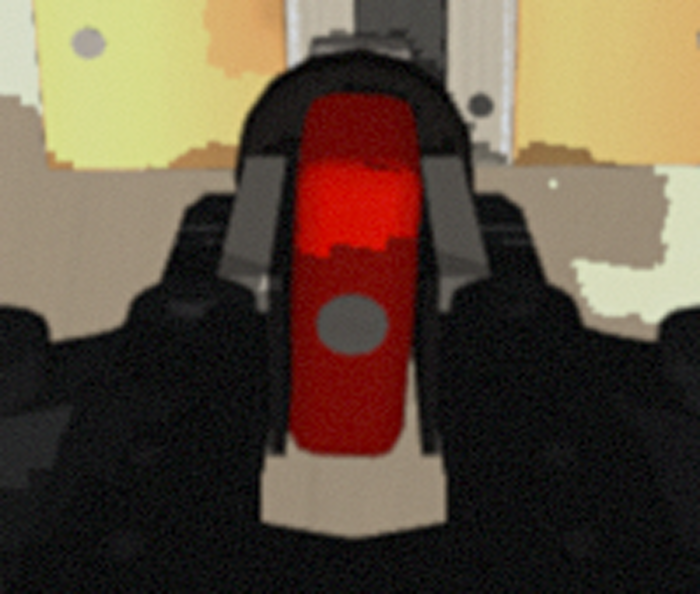

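```bash
python3 w.py 7 >/dev/null; python3 tilt.py pics/w7.npz; python3 jig.py pics/w7.npz | grep -E "fit|tile|xend"; python3 -c "
from h import *
go(.4827,.0085,.081,100.7)"
```

```text
plane slope [ 0.01169372 -0.02128342  0.13661638] n 2819 mean [ 0.47619281 -0.02545751  0.13661638]
slope along tool x (deg) -1.3209973221624505 y 0.43623415641498414
red top rect ((476.672119140625, -27.68462371826172), (14.197378158569336, 39.370914459228516), 7.506364345550537)
fit mid [0.0007803 0.0002424] 16
xend -0.1425443695665996
tile near edge x vs y [(np.float64(-0.04), np.float64(-0.0217)), (np.float64(-0.02), np.float64(-0.0217)), (np.float64(0.0), np.float64(-0.0217)), (np.float64(0.02), np.float64(-0.0219)), (np.float64(0.04), np.float64(-0.0221))] Y [-0.0588144   0.05889524] 0.03414965613277729
t 7.35 tcp [ 0.4765 -0.0286  0.08  ] F [ 0.1  0.3 -1.3] w 0.0139 j6 1.05
yawx 100.51352365020743
t(mm) [35.3 12.8 -1. ] r(deg) [ 0.01  0.02 -0.19]
```

```bash
python3 -c "
from h import *
go(.4818,.009,.055,103.5)"
```

```text
t 7.35 tcp [ 0.4765 -0.0286  0.08  ] F [ 0.1  0.3 -1.3] w 0.0139 j6 1.05
yawx 100.51352365020743
t(mm) [36. 12. 25.] r(deg) [ 0.01  0.02 -2.99]
```

jog_arm:
  commands:
    - {"tx":0.01,"ty":0.004,"tz":0,"rx":0,"ry":0,"rz":-1,"fingers":0}
    - {"tx":0.02,"ty":0.008,"tz":0,"rx":0,"ry":0,"rz":-2,"fingers":0}
    - {"tx":0.03,"ty":0.011,"tz":0.01,"rx":0,"ry":0,"rz":-3,"fingers":0}
    - {"tx":0.0358,"ty":0.0118,"tz":0.02,"rx":0,"ry":0,"rz":-3,"fingers":0}
    - {"tx":0.0358,"ty":0.0118,"tz":0.025,"rx":0,"ry":0,"rz":-3,"fingers":0}
    - {"tx":0.0358,"ty":0.0118,"tz":0.025,"rx":0,"ry":0,"rz":-3,"fingers":0}
    - {"tx":0.0358,"ty":0.0118,"tz":0.025,"rx":0,"ry":0,"rz":-3,"fingers":0}
  force: 60

```text
time: 7.93
tcp_pos: [0.4809, 0.0099, 0.0539]
orientation: [-0.001, 0.619, 0.786, -0.0]
contact_force: [-0.4, 0.1, -0.3]
gripper_width: 0.0139
```

```bash
python3 w.py 8 ; python3 tilt.py pics/w8.npz; python3 jig.py pics/w8.npz | grep -E "fit|tile|xend"; python3 -c "
from h import *
go(.4818,.009,.022,103.5)"
```

```text
red top 2697 0.11132609357742132 ((481.7007751464844, 10.610957145690918), (13.940260887145996, 39.553627014160156), 12.063055992126465)
cam [0.46575228 0.07586031 0.2274515 ]
plane slope [ 0.01969822 -0.0172732   0.11107493] n 2813 mean [0.48088629 0.01268666 0.11107493]
slope along tool x (deg) -1.2261870559783064 y 0.8655378685566938
red top rect ((481.43988037109375, 10.512102127075195), (14.272541046142578, 39.711326599121094), 10.490419387817383)
fit mid [0.00324346 0.00040426] 10
xend -0.13659740914455692
tile near edge x vs y [(np.float64(-0.04), np.float64(-0.021)), (np.float64(-0.02), np.float64(-0.0211)), (np.float64(0.0), np.float64(-0.0212)), (np.float64(0.02), np.float64(-0.0213)), (np.float64(0.04), np.float64(-0.0213))] Y [-0.05895609  0.05897275] 0.03421614606139825
t 8.03 tcp [0.4816 0.0094 0.0549] F [ 0.  -1.8 -0.7] w 0.014 j6 1.08
yawx 103.53741550161739
t(mm) [-0.4  0.  32.9] r(deg) [0.01 0.02 0.04]
```

View pics/w8.png

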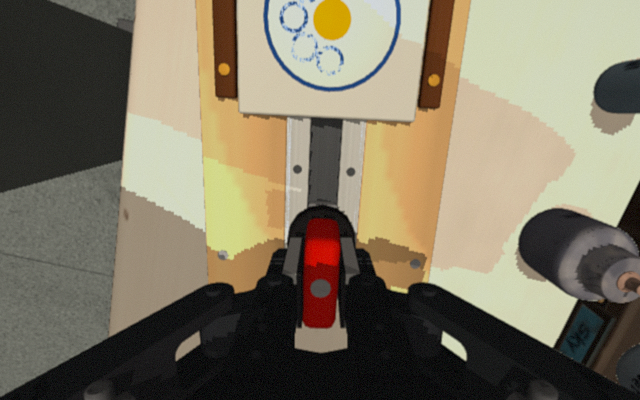

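Wing centre is within 0.5 mm of the slot line and its yaw matches the jig. Lowering it in.

jog_arm:
  commands:
    - {"tx":0,"ty":0.0004,"tz":0.006,"rx":0,"ry":0,"rz":0,"fingers":0}
    - {"tx":0,"ty":0.0004,"tz":0.012,"rx":0,"ry":0,"rz":0,"fingers":0}
    - {"tx":0,"ty":0.0004,"tz":0.018,"rx":0,"ry":0,"rz":0,"fingers":0}
    - {"tx":0,"ty":0.0004,"tz":0.024,"rx":0,"ry":0,"rz":0,"fingers":0}
    - {"tx":0,"ty":0.0004,"tz":0.024,"rx":0,"ry":0,"rz":0,"fingers":0}
    - {"tx":0,"ty":0.0004,"tz":0.024,"rx":0,"ry":0,"rz":0,"fingers":0}
  force: 60

```text
time: 8.53
tcp_pos: [0.4814, 0.0099, 0.0301]
orientation: [-0.0, 0.619, 0.786, -0.0]
contact_force: [0.1, -0.2, -1.8]
gripper_width: 0.0139
```

```bash
python3 w.py 9 ;  python3 -c "
from h import *
go(.4818,.009,.022,103.5)"
```

```text
red top 2692 0.08737590093330941 ((481.6637268066406, 10.862995147705078), (13.8124418258667, 39.653228759765625), 10.425113677978516)
cam [0.46616478 0.07603087 0.20351519]
t 8.63 tcp [0.482  0.0097 0.0309] F [-0.6  0.8 -1.2] w 0.014 j6 1.08
yawx 103.55455186159668
t(mm) [-0.7 -0.4  8.9] r(deg) [0.   0.01 0.05]
```

jog_arm:
  commands:
    - {"tx":0,"ty":0,"tz":0.002,"rx":0,"ry":0,"rz":0,"fingers":0}
    - {"tx":0,"ty":0,"tz":0.004,"rx":0,"ry":0,"rz":0,"fingers":0}
    - {"tx":0,"ty":0,"tz":0.004,"rx":0,"ry":0,"rz":0,"fingers":0}
    - {"tx":0,"ty":0,"tz":0.004,"rx":0,"ry":0,"rz":0,"fingers":0}
  force: 60

```text
time: 8.97
tcp_pos: [0.4818, 0.0098, 0.0266]
orientation: [-0.0, 0.619, 0.786, -0.0]
contact_force: [0.5, -0.2, -2.6]
gripper_width: 0.0143
```

jog_arm:
  commands:
    - {"tx":0,"ty":0,"tz":0.002,"rx":0,"ry":0,"rz":0,"fingers":0}
    - {"tx":0,"ty":0,"tz":0.004,"rx":0,"ry":0,"rz":0,"fingers":0}
    - {"tx":0,"ty":0,"tz":0.004,"rx":0,"ry":0,"rz":0,"fingers":0}
    - {"tx":0,"ty":0,"tz":0.004,"rx":0,"ry":0,"rz":0,"fingers":0}
  force: 60

```text
time: 9.3
tcp_pos: [0.4818, 0.0098, 0.0226]
orientation: [-0.0, 0.619, 0.786, -0.0]
contact_force: [0.3, 0.3, -0.3]
gripper_width: 0.0138
```

```bash
python3 w.py 10 stop_grip;  python3 jig.py pics/w10.npz | grep -E "fit|tile|xend"; python3 -c "
from h import *
go(.4818,.009,.022,103.5)"
```

```text
stop_grip [(0.74, array([0.4868, 0.0091, 0.0657]))]
red top 2694 0.07945871937067361 ((481.7514953613281, 10.593591690063477), (13.86363410949707, 39.2064208984375), 9.909429550170898)
cam [0.46620848 0.07604325 0.19558845]
fit mid [0.00423238 0.00050857] 8
xend -0.11695586274927033
tile near edge x vs y [(np.float64(-0.04), np.float64(-0.0211)), (np.float64(-0.02), np.float64(-0.078)), (np.float64(0.0), np.float64(-0.0685)), (np.float64(0.02), np.float64(-0.0796)), (np.float64(0.04), np.float64(-0.0214))] Y [-0.05897649  0.05896194] 0.0342072431558727
t 9.45 tcp [0.482  0.0097 0.0228] F [-0.4 -0.4 -1.4] w 0.014 j6 1.08
yawx 103.55554866329786
t(mm) [-0.7 -0.4  0.8] r(deg) [0.01 0.01 0.06]
```

View pics/w10.png

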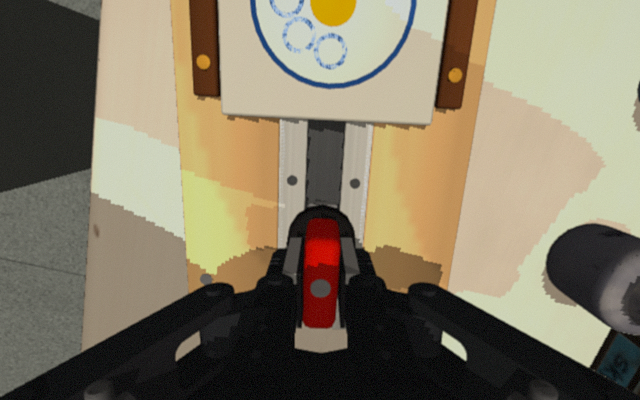

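jog_arm:
  commands:
    - {"tx":0,"ty":0,"tz":0.0006,"rx":0,"ry":0,"rz":0,"fingers":0}
    - {"tx":0,"ty":0,"tz":0.0006,"rx":0,"ry":0,"rz":0,"fingers":0}
    - {"tx":0,"ty":0,"tz":0.0006,"rx":0,"ry":0,"rz":0,"fingers":0}
  force: 60

```text
time: 9.7
tcp_pos: [0.4819, 0.0098, 0.0222]
orientation: [0.0, 0.619, 0.786, -0.0]
contact_force: [-0.8, 0.0, -1.8]
gripper_width: 0.0141
```

jog_arm:
  commands:
    - {"tx":0,"ty":0,"tz":0.0005,"rx":0,"ry":0,"rz":0,"fingers":0}
    - {"tx":0,"ty":0,"tz":0.0005,"rx":0,"ry":0,"rz":0,"fingers":0}
    - {"tx":0,"ty":0,"tz":0.0005,"rx":0,"ry":0,"rz":0,"fingers":0}
  force: 60

```text
time: 9.95
tcp_pos: [0.4821, 0.0097, 0.0219]
orientation: [0.0, 0.619, 0.786, 0.0]
contact_force: [-1.2, 1.0, 2.0]
gripper_width: 0.0143
```

jog_arm:
  commands:
    - {"tx":0,"ty":0,"tz":-0.0006,"rx":0,"ry":0,"rz":0,"fingers":0}
    - {"tx":0.004,"ty":0.0002,"tz":-0.0008,"rx":0,"ry":0,"rz":0,"fingers":0}
    - {"tx":0.01,"ty":0.0005,"tz":-0.0008,"rx":0,"ry":0,"rz":0,"fingers":0}
    - {"tx":0.016,"ty":0.0008,"tz":-0.0008,"rx":0,"ry":0,"rz":0,"fingers":0}
    - {"tx":0.022,"ty":0.0011,"tz":-0.0008,"rx":0,"ry":0,"rz":0,"fingers":0}
    - {"tx":0.028,"ty":0.0014,"tz":-0.0008,"rx":0,"ry":0,"rz":0,"fingers":0}
    - {"tx":0.033,"ty":0.0017,"tz":-0.0008,"rx":0,"ry":0,"rz":0,"fingers":0}
    - {"tx":0.033,"ty":0.0017,"tz":-0.0008,"rx":0,"ry":0,"rz":0,"fingers":0}
  force: 60

```text
time: 10.62
tcp_pos: [0.4756, 0.0433, 0.0224]
orientation: [-0.0, 0.618, 0.786, 0.0]
contact_force: [-0.3, -0.6, -2.1]
gripper_width: 0.0142
```

```bash
cat > f.py <<'E'
from h import *
import sys
n=int(sys.argv[1]);F=[]
a=np.radians(100.6);u=np.array([np.cos(a),np.sin(a),0]);v=np.array([-u[1],u[0],0])
ts=[]
for i in range(n):
    ctrl.capture('wrist');s=ctrl.sense();F.append(s['contact_force']);ts.append(s['tcp_pos'])
F=np.array(F);t=np.mean(ts,0)
print('t',round(s['time'],2),'Fu %.2f Fv %.2f Fz %.2f'%((F@u).mean(),(F@v).mean(),F[:,2].mean()),'sd',F.std(0).round(2),'tcp',t.round(4),'jigXY mm',np.round(1000*np.array([(t-[.467,.092,0])@u,(t-[.467,.092,0])@v]),2),'w',round(s['gripper_width'],4),'trq',s['ft_torque'].round(2))
E
python3 f.py 6; python3 w.py 11; python3 jig.py pics/w11.npz | grep -E "tile"
```

```text
t 10.92 Fu 0.02 Fv 0.10 Fz -1.22 sd [0.45 0.3  0.27] tcp [0.4759 0.0423 0.0225] jigXY mm [-50.47   0.41] w 0.014 trq [ 0.02 -0.01 -0.03]
red top 2723 0.07927526714440512 ((476.33740234375, 42.51566696166992), (13.910713195800781, 40.29027557373047), 11.94759750366211)
cam [0.46025255 0.10828997 0.19536015]
tile near edge x vs y [(np.float64(-0.04), np.float64(-0.0204)), (np.float64(-0.02), np.float64(-0.0437)), (np.float64(0.0), np.float64(-0.0354)), (np.float64(0.02), np.float64(-0.0455)), (np.float64(0.04), np.float64(-0.0207))] Y [-0.05899776  0.05897281] 0.034231593521531115
```

View pics/w11.png

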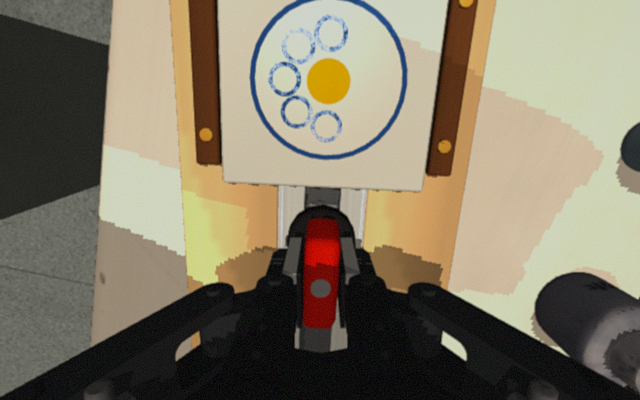

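jog_arm:
  commands:
    - {"tx":0.002,"ty":0.0001,"tz":0,"rx":0,"ry":0,"rz":0,"fingers":0}
    - {"tx":0.004,"ty":0.0002,"tz":0,"rx":0,"ry":0,"rz":0,"fingers":0}
    - {"tx":0.006,"ty":0.0003,"tz":0,"rx":0,"ry":0,"rz":0,"fingers":0}
    - {"tx":0.008,"ty":0.0004,"tz":0,"rx":0,"ry":0,"rz":0,"fingers":0}
    - {"tx":0.01,"ty":0.0005,"tz":0,"rx":0,"ry":0,"rz":0,"fingers":0}
    - {"tx":0.0115,"ty":0.0006,"tz":0,"rx":0,"ry":0,"rz":0,"fingers":0}
    - {"tx":0.013,"ty":0.0007,"tz":0,"rx":0,"ry":0,"rz":0,"fingers":0}
    - {"tx":0.0145,"ty":0.0008,"tz":0,"rx":0,"ry":0,"rz":0,"fingers":0}
  force: 60

```text
time: 11.68
tcp_pos: [0.4733, 0.0566, 0.0225]
orientation: [0.0, 0.619, 0.786, -0.0]
contact_force: [0.3, -0.6, -1.0]
gripper_width: 0.0139
```

```bash
python3 f.py 6
```

```text
t 11.98 Fu -0.34 Fv 0.12 Fz -1.12 sd [0.53 0.27 0.37] tcp [0.4732 0.0567 0.0225] jigXY mm [-35.85   0.37] w 0.0144 trq [ 0.02 -0.08 -0.01]
```

jog_arm:
  commands:
    - {"tx":0.001,"ty":5e-05,"tz":0,"rx":0,"ry":0,"rz":0,"fingers":0}
    - {"tx":0.002,"ty":0.0001,"tz":0,"rx":0,"ry":0,"rz":0,"fingers":0}
    - {"tx":0.003,"ty":0.00015,"tz":0,"rx":0,"ry":0,"rz":0,"fingers":0}
    - {"tx":0.004,"ty":0.0002,"tz":0,"rx":0,"ry":0,"rz":0,"fingers":0}
    - {"tx":0.004,"ty":0.0002,"tz":0,"rx":0,"ry":0,"rz":0,"fingers":0}
  force: 60

```text
time: 12.4
tcp_pos: [0.4725, 0.0607, 0.0224]
orientation: [0.0, 0.619, 0.786, -0.0]
contact_force: [0.8, -0.7, -0.5]
gripper_width: 0.0143
```

```bash
python3 f.py 4; python3 w.py 12; python3 jig.py pics/w12.npz | grep -E "tile"
```

```text
t 12.6 Fu -0.45 Fv -0.19 Fz -1.49 sd [0.25 0.67 0.65] tcp [0.4725 0.0606 0.0224] jigXY mm [-31.89   0.41] w 0.0136 trq [-0.02 -0.01 -0.  ]
red top 2717 0.07920206491210956 ((472.4366760253906, 60.766746520996094), (13.905214309692383, 40.17985534667969), 9.890392303466797)
cam [0.4567815  0.12677494 0.1953465 ]
tile near edge x vs y [(np.float64(-0.04), np.float64(-0.0118)), (np.float64(-0.02), np.float64(-0.0242)), (np.float64(0.0), np.float64(-0.0166)), (np.float64(0.02), np.float64(-0.0258)), (np.float64(0.04), np.float64(-0.0123))] Y [-0.05905186  0.05898457] 0.03421698794813316
```

View pics/w12.png

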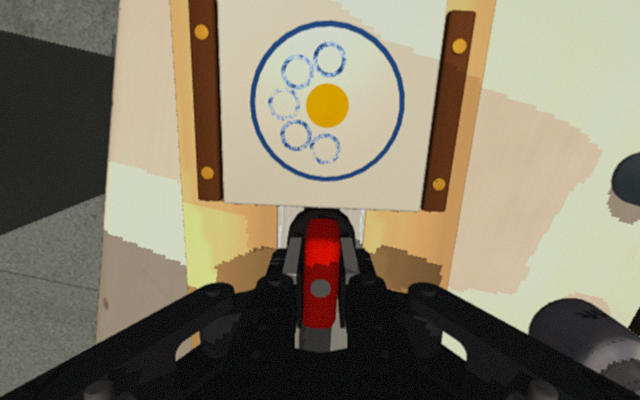

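jog_arm:
  commands:
    - {"tx":0.001,"ty":5e-05,"tz":0,"rx":0,"ry":0,"rz":0,"fingers":0}
    - {"tx":0.002,"ty":0.0001,"tz":0,"rx":0,"ry":0,"rz":0,"fingers":0}
    - {"tx":0.003,"ty":0.00015,"tz":0,"rx":0,"ry":0,"rz":0,"fingers":0}
    - {"tx":0.003,"ty":0.00015,"tz":0,"rx":0,"ry":0,"rz":0,"fingers":0}
  force: 60

```text
time: 13.03
tcp_pos: [0.4719, 0.0636, 0.0225]
orientation: [0.0, 0.619, 0.786, -0.0]
contact_force: [0.2, -0.7, -1.8]
gripper_width: 0.0143
```

```bash
python3 f.py 4
```

```text
t 13.23 Fu -0.48 Fv -0.41 Fz -1.59 sd [0.4  0.54 0.4 ] tcp [0.4719 0.0635 0.0224] jigXY mm [-28.89   0.41] w 0.0143 trq [-0.05 -0.1  -0.01]
```

jog_arm:
  commands:
    - {"tx":0.001,"ty":5e-05,"tz":0,"rx":0,"ry":0,"rz":0,"fingers":0}
    - {"tx":0.002,"ty":0.0001,"tz":0,"rx":0,"ry":0,"rz":0,"fingers":0}
    - {"tx":0.003,"ty":0.00015,"tz":0,"rx":0,"ry":0,"rz":0,"fingers":0}
    - {"tx":0.003,"ty":0.00015,"tz":0,"rx":0,"ry":0,"rz":0,"fingers":0}
  force: 60

```text
time: 13.57
tcp_pos: [0.4716, 0.0657, 0.0228]
orientation: [0.001, 0.619, 0.786, -0.001]
contact_force: [0.7, -6.1, 0.8]
gripper_width: 0.0141
```

```bash
python3 f.py 4
```

```text
t 13.77 Fu -5.61 Fv 1.21 Fz -0.01 sd [0.09 0.46 0.24] tcp [0.4716 0.0657 0.0228] jigXY mm [-26.72   0.34] w 0.0139 trq [-1.27  0.13  0.04]
```

jog_arm:
  commands:
    - {"tx":0.0006,"ty":0,"tz":0,"rx":0,"ry":0,"rz":0,"fingers":0}
    - {"tx":0.0006,"ty":0,"tz":0,"rx":0,"ry":0,"rz":0,"fingers":0}
    - {"tx":0.0006,"ty":0,"tz":0,"rx":0,"ry":0,"rz":0,"fingers":0}
  force: 60

```text
time: 14.02
tcp_pos: [0.4715, 0.066, 0.0228]
orientation: [0.001, 0.619, 0.785, -0.001]
contact_force: [0.1, -7.0, 1.3]
gripper_width: 0.0139
```

```bash
python3 f.py 5; python3 w.py 13; python3 jig.py pics/w13.npz | grep -E "tile"; python3 tilt.py pics/w13.npz
```

```text
t 14.27 Fu -6.42 Fv 2.21 Fz 1.09 sd [0.64 0.28 0.4 ] tcp [0.4716 0.066  0.0229] jigXY mm [-26.37   0.29] w 0.0139 trq [-1.54  0.1  -0.  ]
red top 2752 0.07958045065622807 ((471.3980407714844, 67.19644165039062), (13.919011116027832, 40.04352951049805), 10.428011894226074)
cam [0.45580704 0.13266431 0.1956067 ]
tile near edge x vs y [(np.float64(-0.04), np.float64(-0.0072)), (np.float64(-0.02), np.float64(-0.0087)), (np.float64(0.0), np.float64(-0.0109)), (np.float64(0.02), np.float64(-0.0203)), (np.float64(0.04), np.float64(-0.008))] Y [-0.05903725  0.059072  ] 0.034207717371984275
plane slope [ 0.01514612 -0.04543882  0.07931254] n 2863 mean [0.47097734 0.06935333 0.07931254]
slope along tool x (deg) -2.7321445503221273 y 0.23468297187920178
red top rect ((471.55682373046875, 67.25872039794922), (14.083724021911621, 40.05184555053711), 11.370070457458496)
```

View pics/w13.png

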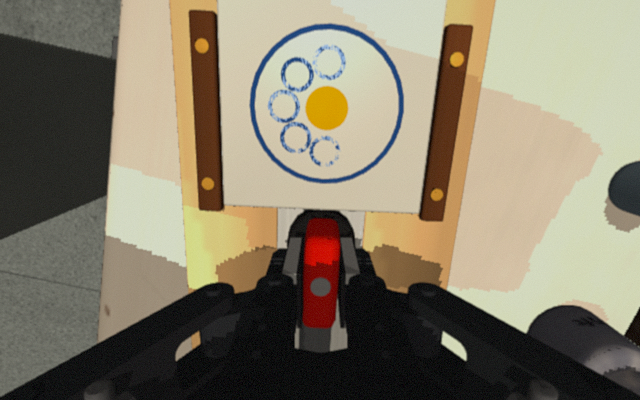

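jog_arm:
  commands:
    - {"tx":0.0004,"ty":0,"tz":0,"rx":0,"ry":0.7,"rz":0,"fingers":0}
    - {"tx":0.0004,"ty":0,"tz":0,"rx":0,"ry":1.4,"rz":0,"fingers":0}
    - {"tx":0.0004,"ty":0,"tz":0.001,"rx":0,"ry":1.4,"rz":0,"fingers":0}
    - {"tx":0.0004,"ty":0,"tz":0.002,"rx":0,"ry":1.4,"rz":0,"fingers":0}
    - {"tx":0.0004,"ty":0,"tz":0.003,"rx":0,"ry":1.4,"rz":0,"fingers":0}
    - {"tx":0.0004,"ty":0,"tz":0.003,"rx":0,"ry":1.4,"rz":0,"fingers":0}
  force: 60

```text
time: 14.87
tcp_pos: [0.4717, 0.0665, 0.0203]
orientation: [-0.009, 0.619, 0.785, 0.007]
contact_force: [-2.4, -6.8, 6.8]
gripper_width: 0.0142
```

```bash
python3 f.py 4; python3 w.py 14; python3 tilt.py pics/w14.npz
```

```text
t 15.07 Fu -5.33 Fv 3.38 Fz 6.42 sd [0.32 0.51 0.26] tcp [0.4718 0.0665 0.0204] jigXY mm [-2.589e+01  1.000e-02] w 0.014 trq [-1.36  0.47  0.01]
red top 2772 0.07722115536106278 ((471.9220886230469, 66.35395812988281), (13.847064018249512, 39.88645553588867), 10.529592514038086)
cam [0.45688332 0.12902628 0.19481313]
plane slope [ 0.00793322 -0.02869896  0.07698046] n 2895 mean [0.47149237 0.06866561 0.07698046]
slope along tool x (deg) -1.7041192958701006 y 0.05707750111001517
red top rect ((472.0975341796875, 66.4169921875), (14.085724830627441, 39.91999053955078), 11.0982666015625)
```

jog_arm:
  commands:
    - {"tx":0.0003,"ty":-0.0005,"tz":0.001,"rx":0,"ry":0,"rz":0,"fingers":0}
    - {"tx":0.0003,"ty":-0.0005,"tz":0.002,"rx":0,"ry":0,"rz":0,"fingers":0}
    - {"tx":0.0003,"ty":-0.0005,"tz":0.003,"rx":0,"ry":0,"rz":0,"fingers":0}
    - {"tx":0.0003,"ty":-0.0005,"tz":0.004,"rx":0,"ry":0,"rz":0,"fingers":0}
    - {"tx":0.0003,"ty":-0.0005,"tz":0.0048,"rx":0,"ry":0,"rz":0,"fingers":0}
    - {"tx":0.0003,"ty":-0.0005,"tz":0.0048,"rx":0,"ry":0,"rz":0,"fingers":0}
  force: 60

```text
time: 15.67
tcp_pos: [0.4718, 0.0665, 0.0163]
orientation: [-0.008, 0.619, 0.785, 0.007]
contact_force: [-2.1, -7.9, 11.8]
gripper_width: 0.0142
```

```bash
python3 f.py 4; python3 w.py 15; python3 tilt.py pics/w15.npz
```

```text
t 15.87 Fu -6.33 Fv 3.61 Fz 12.02 sd [0.22 0.18 0.39] tcp [0.4718 0.0665 0.0164] jigXY mm [-25.94  -0.06] w 0.0142 trq [-1.63  0.65  0.05]
red top 2785 0.07323965452349392 ((471.8338317871094, 66.76043701171875), (13.896554946899414, 39.597259521484375), 10.142809867858887)
cam [0.45673776 0.12911656 0.19070962]
plane slope [ 0.01152984 -0.02767524  0.07298482] n 2905 mean [0.47150441 0.06865125 0.07298482]
slope along tool x (deg) -1.6953345041815127 y 0.27141447499489585
red top rect ((472.07049560546875, 66.76988220214844), (14.207131385803223, 39.60082244873047), 10.753074645996094)
```

```bash
python3 -c "
from h import *
q=ctrl.sense()['orientation'];Rt=R.from_quat([q[1],q[2],q[3],q[0]]).as_matrix();print(Rt.T@[0,0,1]); print(ctrl.sense()['joint_pos'])"
```

```text
[ 0.02125243  0.00173949 -0.99977263]
[-0.15022974 -0.22649429 -0.55821085  1.24547745  0.02034296  1.1844078 ]
```

jog_arm:
  commands:
    - {"tx":0,"ty":0,"tz":0,"rx":0.13,"ry":0,"rz":-6,"fingers":0}
    - {"tx":0,"ty":0,"tz":0,"rx":0.26,"ry":0,"rz":-12,"fingers":0}
    - {"tx":0,"ty":0,"tz":0,"rx":0.38,"ry":0,"rz":-18,"fingers":0}
    - {"tx":0,"ty":0,"tz":0,"rx":0.5,"ry":0,"rz":-24,"fingers":0}
    - {"tx":0,"ty":0,"tz":0,"rx":0.63,"ry":0,"rz":-30,"fingers":0}
    - {"tx":0,"ty":0,"tz":0,"rx":0.63,"ry":0,"rz":-30,"fingers":0}
  force: 60

```text
time: 16.47
tcp_pos: [0.473, 0.0666, 0.0169]
orientation: [-0.008, 0.391, 0.92, 0.005]
contact_force: [1.8, -6.4, 11.0]
gripper_width: 0.0142
```

```bash
python3 f.py 3; python3 w.py 16; python3 tilt.py pics/w16.npz; python3 -c "
from h import *
go(.4718,.0665,.0164,193.5)"
```

```text
t 16.62 Fu -5.16 Fv -0.58 Fz 11.15 sd [0.29 0.1  0.28] tcp [0.4731 0.0666 0.0169] jigXY mm [-26.05  -1.29] w 0.0143 trq [-1.35 -0.29  0.03]
red top 2744 0.07373941913490373 ((473.2540283203125, 66.86898803710938), (13.766328811645508, 39.14729690551758), 40.15266418457031)
cam [0.42851668 0.11338854 0.19105841]
plane slope [ 0.02786245 -0.019014    0.07350465] n 2842 mean [0.47175036 0.06856282 0.07350465]
slope along tool x (deg) -1.8884501027196197 y 0.4066229920638538
red top rect ((473.3934020996094, 66.97801971435547), (14.189105033874512, 39.17756652832031), 40.66867446899414)
t 16.72 tcp [0.4731 0.0666 0.0169] F [ 1.9 -6.1 10.2] w 0.0143 j6 0.67
yawx 133.5479187047002
t(mm) [ 0.8 -1.   0.5] r(deg) [  0.76  -0.87 -59.95]
```

View pics/w16.png

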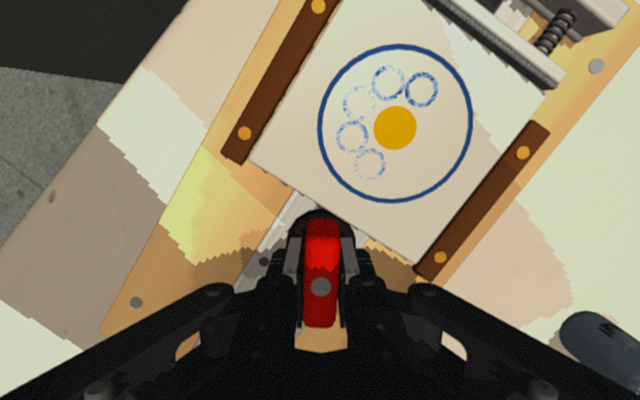

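```bash
python3 -c "
from h import *
q=ctrl.sense()['orientation'];Rt=R.from_quat([q[1],q[2],q[3],q[0]]).as_matrix();print(Rt.T@[0,0,1])"
```

```text
[ 0.01882706  0.00374289 -0.99981575]
```

jog_arm:
  commands:
    - {"tx":0.0003,"ty":0,"tz":0,"rx":0.1,"ry":0,"rz":-6,"fingers":0}
    - {"tx":0.0003,"ty":-0.0003,"tz":0,"rx":0.2,"ry":0,"rz":-12,"fingers":0}
    - {"tx":0.0003,"ty":-0.0005,"tz":0,"rx":0.3,"ry":0,"rz":-18,"fingers":0}
    - {"tx":0.0003,"ty":-0.0005,"tz":0,"rx":0.4,"ry":0,"rz":-24,"fingers":0}
    - {"tx":0.0003,"ty":-0.0005,"tz":0,"rx":0.5,"ry":0,"rz":-30,"fingers":0}
    - {"tx":0.0003,"ty":-0.0005,"tz":0,"rx":0.5,"ry":0,"rz":-30,"fingers":0}
  force: 60

```text
time: 17.22
tcp_pos: [0.4727, 0.0663, 0.017]
orientation: [-0.008, 0.14, 0.99, 0.003]
contact_force: [3.1, -6.6, 9.8]
gripper_width: 0.0142
```

```bash
python3 f.py 3; python3 w.py 17; python3 tilt.py pics/w17.npz; python3 -c "
from h import *
go(.4718,.0665,.0164,193.5)
q=ctrl.sense()['orientation'];Rt=R.from_quat([q[1],q[2],q[3],q[0]]).as_matrix();print(Rt.T@[0,0,1])"
```

```text
t 17.37 Fu -6.83 Fv -1.20 Fz 11.00 sd [0.46 0.5  0.26] tcp [0.4728 0.0663 0.017 ] jigXY mm [-26.36  -0.93] w 0.0141 trq [-1.63 -0.45  0.09]
red top 2736 0.07392564347920796 ((473.1333312988281, 66.73423767089844), (13.828887939453125, 39.350372314453125), 70.43453979492188)
cam [0.41068921 0.08462891 0.19099248]
plane slope [0.0341025  0.0087263  0.07367131] n 2827 mean [0.4709004  0.06731349 0.07367131]
slope along tool x (deg) -1.7314871304000012 y 1.0330292502360308
red top rect ((473.1287841796875, 66.79345703125), (14.185565948486328, 39.30452346801758), 70.96746063232422)
t 17.47 tcp [0.4727 0.0663 0.017 ] F [ 2.8 -7.4  9.4] w 0.0139 j6 0.15
yawx 163.54301153105524
t(mm) [ 1.  -0.1  0.6] r(deg) [  0.47  -0.84 -29.96]
[ 0.01613244  0.00404292 -0.99986169]
```

jog_arm:
  commands:
    - {"tx":0,"ty":0,"tz":0.0003,"rx":0.1,"ry":0,"rz":-6,"fingers":0}
    - {"tx":0,"ty":0,"tz":0.0003,"rx":0.2,"ry":0,"rz":-12,"fingers":0}
    - {"tx":0,"ty":0,"tz":0.0003,"rx":0.3,"ry":0,"rz":-18,"fingers":0}
    - {"tx":0,"ty":0,"tz":0.0003,"rx":0.4,"ry":0,"rz":-24,"fingers":0}
    - {"tx":0,"ty":0,"tz":0.0003,"rx":0.5,"ry":0,"rz":-30,"fingers":0}
    - {"tx":0,"ty":0,"tz":0.0003,"rx":0.5,"ry":0,"rz":-30,"fingers":0}
  force: 60

```text
time: 17.97
tcp_pos: [0.4729, 0.0659, 0.0168]
orientation: [-0.007, -0.121, 0.993, 0.0]
contact_force: [2.5, -8.4, 10.1]
gripper_width: 0.0138
```

```bash
python3 f.py 3; python3 w.py 18; python3 tilt.py pics/w18.npz; python3 -c "
from h import *
go(.4718,.0665,.0164,193.5)
q=ctrl.sense()['orientation'];Rt=R.from_quat([q[1],q[2],q[3],q[0]]).as_matrix();print(Rt.T@[0,0,1])"
```

```text
t 18.12 Fu -8.70 Fv -0.80 Fz 10.70 sd [0.1  0.03 0.35] tcp [0.4729 0.066  0.0168] jigXY mm [-26.62  -0.99] w 0.0142 trq [-2.02 -0.53  0.06]
red top 2745 0.07370780366128803 ((473.10003662109375, 66.56974029541016), (39.257240295410156, 13.894587516784668), 10.340842247009277)
cam [0.40992007 0.05107243 0.19065346]
plane slope [0.02535312 0.01390765 0.07346943] n 2817 mean [0.47097112 0.06606243 0.07346943]
slope along tool x (deg) -1.5982213529722809 y 0.4347317424463877
red top rect ((473.0935974121094, 66.71308135986328), (39.25544357299805, 14.214068412780762), 11.436691284179688)
t 18.22 tcp [0.4729 0.066  0.0168] F [ 2.4 -7.4 10.8] w 0.0137 j6 -0.37
yawx -166.46270892509324
t(mm) [0.9 0.7 0.4] r(deg) [ 0.15 -0.81  0.04]
[ 0.0140846   0.00260404 -0.99989742]
```

View pics/w18.png

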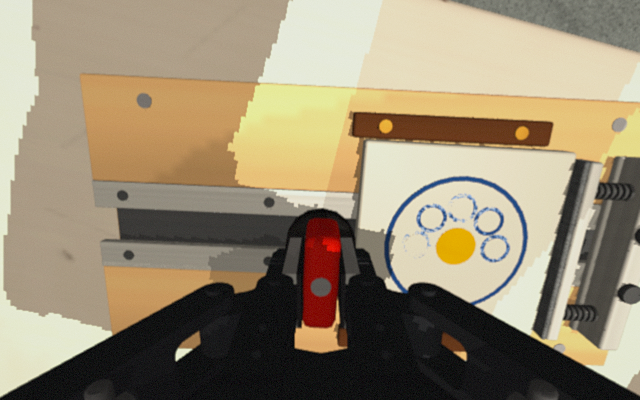

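jog_arm:
  commands:
    - {"tx":0,"ty":0,"tz":-0.0005,"rx":0,"ry":0,"rz":0,"fingers":0}
    - {"tx":0,"ty":0,"tz":-0.001,"rx":0,"ry":0,"rz":0,"fingers":0}
    - {"tx":0,"ty":0,"tz":-0.0015,"rx":0,"ry":0,"rz":0,"fingers":0}
    - {"tx":0,"ty":0,"tz":-0.002,"rx":0,"ry":0,"rz":0,"fingers":0}
    - {"tx":0,"ty":0,"tz":-0.002,"rx":0,"ry":0,"rz":0,"fingers":0}
  force: 60

```text
time: 18.63
tcp_pos: [0.4728, 0.0661, 0.018]
orientation: [-0.007, -0.118, 0.993, 0.001]
contact_force: [6.4, -7.4, 2.4]
gripper_width: 0.0142
```

```bash
python3 f.py 4; python3 w.py 19; python3 tilt.py pics/w19.npz
```

```text
t 18.83 Fu -9.21 Fv -4.89 Fz 2.16 sd [0.53 0.22 0.64] tcp [0.4728 0.066  0.0179] jigXY mm [-26.58  -0.91] w 0.0142 trq [-1.99 -1.44  0.04]
red top 2742 0.07472600465643923 ((473.00433349609375, 66.5507583618164), (38.857479095458984, 13.85225772857666), 10.48466682434082)
cam [0.4098843  0.05107409 0.19178442]
plane slope [0.02594267 0.017519   0.07449343] n 2819 mean [0.4709283  0.06606159 0.07449343]
slope along tool x (deg) -1.679342670853144 y 0.6281774219448023
red top rect ((473.0029602050781, 66.64035034179688), (38.81077575683594, 14.232717514038086), 11.303893089294434)
```

jog_arm:
  commands:
    - {"tx":0,"ty":-0.0003,"tz":-0.0003,"rx":0,"ry":0,"rz":0,"fingers":0}
    - {"tx":0,"ty":-0.0006,"tz":-0.0004,"rx":0,"ry":0,"rz":0,"fingers":0}
    - {"tx":0,"ty":-0.0006,"tz":-0.0004,"rx":0,"ry":0,"rz":0,"fingers":0}
  force: 60

```text
time: 19.18
tcp_pos: [0.4727, 0.066, 0.018]
orientation: [-0.007, -0.118, 0.993, 0.001]
contact_force: [6.6, -5.5, 0.8]
gripper_width: 0.0146
```

```bash
python3 f.py 4
```

```text
t 19.38 Fu -6.88 Fv -5.91 Fz -0.51 sd [0.58 0.76 0.55] tcp [0.4728 0.066  0.018 ] jigXY mm [-26.64  -0.86] w 0.0141 trq [-1.42 -1.63 -0.02]
```

jog_arm:
  commands:
    - {"tx":-0.0004,"ty":-0.0005,"tz":0,"rx":0,"ry":0,"rz":0,"fingers":0}
    - {"tx":-0.0008,"ty":-0.001,"tz":0,"rx":0,"ry":0,"rz":0,"fingers":0}
    - {"tx":-0.0008,"ty":-0.001,"tz":0,"rx":0,"ry":0,"rz":0,"fingers":0}
  force: 60

```text
time: 19.63
tcp_pos: [0.4728, 0.0659, 0.0179]
orientation: [-0.008, -0.118, 0.993, 0.002]
contact_force: [3.6, -3.3, 4.8]
gripper_width: 0.0139
```

```bash
python3 f.py 4
```

```text
t 19.83 Fu -3.61 Fv -3.34 Fz 5.55 sd [0.39 0.43 0.32] tcp [0.4728 0.0659 0.0179] jigXY mm [-26.76  -0.88] w 0.0142 trq [-0.79 -0.9  -0.02]
```

jog_arm:
  commands:
    - {"tx":0,"ty":0,"tz":-0.0004,"rx":0,"ry":0,"rz":0,"fingers":0}
    - {"tx":0,"ty":0,"tz":-0.0004,"rx":0,"ry":0,"rz":0,"fingers":0.3}
    - {"tx":0,"ty":0,"tz":-0.0004,"rx":0,"ry":0,"rz":0,"fingers":0.6}
    - {"tx":0,"ty":0,"tz":-0.0004,"rx":0,"ry":0,"rz":0,"fingers":0.6}
    - {"tx":0,"ty":0,"tz":-0.0004,"rx":0,"ry":0,"rz":0,"fingers":0.6}
    - {"tx":0,"ty":0,"tz":-0.0004,"rx":0,"ry":0,"rz":0,"fingers":0.6}
  force: 60

```text
time: 20.33
tcp_pos: [0.4708, 0.0664, 0.0169]
orientation: [-0.01, -0.118, 0.993, 0.003]
contact_force: [0.6, -0.3, 0.5]
gripper_width: 0.0508
```

```bash
python3 f.py 2; python3 w.py 20 stop_grip tile_center; python3 tilt.py pics/w20.npz; python3 jig.py pics/w20.npz | grep tile;python3 jig.py pics/w18.npz | grep tile
```

```text
t 20.43 Fu -0.16 Fv 0.50 Fz 0.25 sd [0.4  0.4  0.27] tcp [0.4709 0.0663 0.017 ] jigXY mm [-26.     0.87] w 0.0514 trq [-0.01  0.03  0.05]
stop_grip [(0.97, array([0.4765, 0.0641, 0.0631]))]
tile_center [(0.89, array([0.462 , 0.1308, 0.0249]))]
red top 2714 0.07477301645836477 ((473.1338806152344, 66.60719299316406), (39.00666046142578, 13.843092918395996), 11.321497917175293)
cam [0.4091371  0.05063787 0.19119524]
plane slope [0.02693911 0.02285522 0.07453968] n 2777 mean [0.47087072 0.06590277 0.07453968]
slope along tool x (deg) -1.8068818089581573 y 0.910661293073221
red top rect ((473.18475341796875, 66.48453521728516), (39.10426712036133, 14.050416946411133), 10.271099090576172)
tile near edge x vs y [(np.float64(-0.04), np.float64(-0.0085)), (np.float64(-0.02), np.float64(-0.0084)), (np.float64(0.0), np.float64(-0.0426)), (np.float64(0.02), np.float64(-0.0082)), (np.float64(0.04), np.float64(-0.0076))] Y [-0.0570056   0.05932151] 0.034244780506835076
tile near edge x vs y [(np.float64(-0.04), np.float64(0.0668)), (np.float64(-0.02), np.float64(0.0063)), (np.float64(0.0), np.float64(-0.0423)), (np.float64(0.02), np.float64(-0.0081)), (np.float64(0.04), np.float64(-0.0074))] Y [-0.05250865  0.05940125] 0.034273293294663276
```

View pics/w20.png

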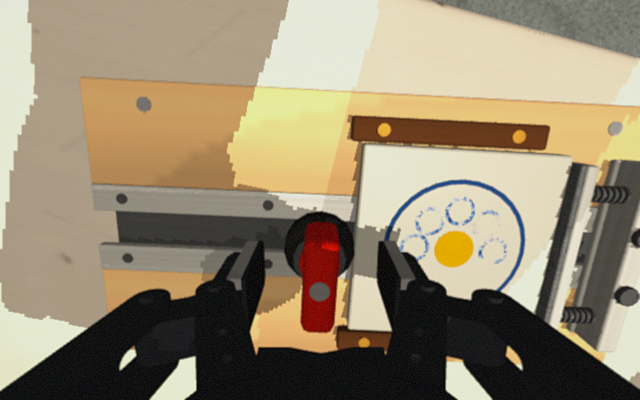

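jog_arm:
  commands:
    - {"tx":0,"ty":0,"tz":-0.005,"rx":0,"ry":0,"rz":0,"fingers":0.6}
    - {"tx":0,"ty":0,"tz":-0.015,"rx":0,"ry":0,"rz":0,"fingers":0.6}
    - {"tx":0,"ty":0,"tz":-0.035,"rx":0,"ry":0,"rz":0,"fingers":0.6}
    - {"tx":0,"ty":0,"tz":-0.06,"rx":0,"ry":0,"rz":0,"fingers":0.6}
    - {"tx":0,"ty":0,"tz":-0.09,"rx":0,"ry":0,"rz":0,"fingers":0.6}
    - {"tx":0,"ty":0,"tz":-0.1,"rx":0,"ry":0,"rz":0,"fingers":0.6}
    - {"tx":0,"ty":0,"tz":-0.1,"rx":0,"ry":0,"rz":0,"fingers":0.6}
    - {"tx":0,"ty":0,"tz":-0.1,"rx":0,"ry":0,"rz":0,"fingers":0.6}

```text
time: 21.3
tcp_pos: [0.4738, 0.0658, 0.118]
orientation: [-0.009, -0.118, 0.993, 0.002]
contact_force: [0.5, 0.3, -0.7]
gripper_width: 0.0513
```

```bash
python3 f.py 3; python3 w.py 21 stop_grip tile_center; python3 tilt.py pics/w21.npz; python3 jig.py pics/w21.npz
```

```text
t 21.45 Fu 0.15 Fv -0.18 Fz -0.26 sd [0.29 0.42 0.26] tcp [0.4727 0.0659 0.1163] jigXY mm [-26.67  -0.81] w 0.051 trq [-0.03 -0.02 -0.03]
stop_grip [(0.56, array([0.4741, 0.0636, 0.0639]))]
tile_center [(0.71, array([0.4575, 0.132 , 0.027 ]))]
red top 926 0.0748167715216185 ((473.3892517089844, 66.503173828125), (38.268157958984375, 13.892022132873535), 10.499374389648438)
cam [0.41077206 0.05039349 0.29016403]
plane slope [0.02413885 0.00590748 0.07465422] n 944 mean [0.47160142 0.06606885 0.07465422]
slope along tool x (deg) -1.42328348641258 y 0.0044902021390595325
red top rect ((473.36370849609375, 66.45527648925781), (38.3426628112793, 13.932605743408203), 10.176124572753906)
slot edges
 [[-135.     9.9   -9.9]
 [-129.    10.1   -9.9]
 [-123.     9.8   -9.9]
 [-117.    10.    -9.8]
 [-111.    10.1   -9.9]
 [-105.     9.8   -9.7]
 [ -99.    10.2   -9.7]
 [ -93.    10.    -9.6]
 [ -87.    10.    -9.6]
 [ -81.    10.3   -9.8]
 [ -75.    10.    -9.6]
 [ -69.    10.1  -10. ]
 [ -63.    10.4   -9.6]
 [ -57.     9.9   -9.7]
 [ -51.    10.1   -9.8]
 [ -45.    10.5   -9.8]
 [ -39.    10.5  -18. ]
 [ -33.    14.1  -22.4]
 [ -15.    11.2  -19.2]
 [  -9.    10.4  -12.9]]
fit mid [0.00287899 0.00041238] 16
edge [[-135.0, 74.0], [-120.0, 74.0], [-105.0, 74.2], [-90.0, 74.3], [-75.0, 74.3], [-60.0, 74.3], [-45.0, 74.4], [-30.0, 74.5], [-15.0, 74.6], [0.0, 75.0]]
edge [[-135.0, -74.1], [-120.0, -73.9], [-105.0, -70.3], [-90.0, -54.0], [-75.0, -70.5], [-60.0, -73.7], [-45.0, -73.7], [-30.0, -74.0], [-15.0, -73.8], [0.0, -74.2]]
xend -0.14234410691458105
tile near edge x vs y [(np.float64(-0.04), np.float64(-0.2708)), (np.float64(-0.02), np.float64(-0.0154)), (np.float64(0.0), np.float64(-0.0423)), (np.float64(0.02), np.float64(-0.0078)), (np.float64(0.04), np.float64(-0.0075))] Y [-0.05840427  0.05923179] 0.03427908911710903
```

View pics/w21.png

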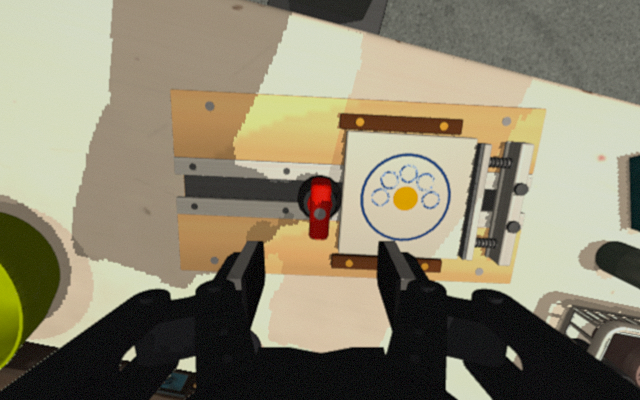

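```bash
python3 -c "
from h import *
print(ctrl.sense()['time']);print(ctrl.close_job())"
```

```text
21.65
the job is handed in; nothing more can be done
None
```

The stop is locked across the track with the tile held against the sprung fence, and I handed the job in at about 21.7 s. I could not measure the final force on the tile after letting go.

**What I did:** I dropped the stop into the slot along the track and slid it forward. The tile met the fence and the push read 5.6 N, then 6.4 N. I then pressed the stop down about 5 mm (about 12 N), turned it 90°, let it come up, eased off the side load, opened the gripper and backed away.

**Last checks, from the wrist camera after backing off:**

| Check | Measured | Required |
|---|---|---|
| Wing middle above the jig's origin | about 61 mm | 58 to 63.5 mm |
| Angle off square across the slot | about 0.3° | up to 14° (0.25 rad) |
| Sideways from the slot centre line | about 2 mm | up to 5 mm |
| Lean off vertical | under 1° | up to 4.6° (0.08 rad) |

- **Tile:** It lies between its guides with the collar against its near edge.
- **Gripper:** It touches nothing and reads no force.
- **Bottles, bowl and tin:** I did not re-measure them at the end, but nothing I saw or felt suggested I touched them.

**What failed or disagreed:**
- **First grasp:** It missed because the real fingertips are about 29 mm short of the reported tool point. All three cameras agreed on this, so I corrected for it and regrasped.
- **Final tile force:** Stop position puts it at about 6 to 7.5 N, and tile-edge position at about 5.5 N. The wrist force while still gripping was higher, up to 9.2 N, probably because the collar was rubbing on the track. All of these fall within the allowed 4 to 10 N.

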